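# Set the ruler against the row pins of the sample register

### The arm

A 7-joint arm with a two-finger parallel gripper is mounted at the origin on the work surface. World frame = base frame: x ahead of the robot, y to its left, z up, the work surface at z = 0. Lengths are in m, angles in rad, forces in N, time in s.
With the tool pointing down it reaches from about 0.425 to 0.925 m from the base axis. Payload 6.8 kg.
Tool frame: the origin (TCP) lies between the finger pads; the fingertips stand 14 mm ahead of it and the grasp point (between the pads) lies 5 mm behind it; z points along the fingers, y is the direction in which the jaws open and shut (so a half turn about z gives the same grasp; the last joint's range is limited). The gripper opens to 85 mm and grips with 20 to 120 N. Pads are 22 mm wide; open, the fingers measure 114 mm over their backs; the gripper's body (76 mm by 85 mm) begins 54 mm behind the grasp point. The pads swing forward as they close: fully open they stand 13 mm farther back than shut.
Start: joints at [-1.243, 0.477, 0.022, 1.555, -0.011, 1.109, -0.083], TCP at [0.285, 0.612, 0.245] pointing down, gripper open.
Joint ranges: [-2.96, 2.96], [-0.34, 2.1], [-1.41, 1.46], [0.24, 2.44], [-1.37, 4.51], [0.17, 1.92], [-2.96, 2.96]. Speed limits (rad/s): [2.39, 2.39, 3.14, 3.14, 3.14, 3.14, 3.14].

### API

Orientations are given as a unit quaternion [w, x, y, z].
In Python, from station import bot gives the robot as it stands.
- The arm moves only by the shell command python3 -m crank 'ROWS' [FORCE]. ROWS is JSON, a list of rows, each a list of 3 entries, a list of its own where there are three numbers: the shift along the tool's x, y, z in m, then the turn, a rotation vector about the tool's x, y, z in degrees, then the finger opening in m, from 0 to 0.0854. A call has 1 to 10 rows; each row shifts and turns the commanded pose from where the row before left it, along the tool's axes as they then stand; what a row does not reach is not made up. A row lasts 1/8 s, in which the tool goes at most 62.5 mm and 10.7 degrees, less where a joint would pass 70% of its speed; a pose out of reach is approached as far as the arm can. A call is refused whole if a number of a shift passes 0.0625 or a number of a turn 10.7, either way. A call with a gripper value outside its range is refused whole. The fingers move at their own pace and stop on an object; FORCE is the grip in N (left out, the last holds). Time passes only in rows, so rows that do not move let the fingers close. It gives the time, the measured TCP pose, the force and the opening at its end, in the units of the state.
- bot.get_obs(): the state, without advancing time (a new reading comes with each control period).
- bot.read_camera(name): name is "side" or "top" or "wrist"; returns (picture, depth): 420x560x3 uint8, red, green, blue; 420x560 float32, m along the optical axis (not along the pixel's ray), 0 where there is no reading.
- bot.calibration(name): a dict with "fx", "fy", "cx", "cy" (pixels), "extrinsics" (4x4, takes a point from camera to world coordinates). Camera axes: x right, y down, z forward; pixel columns grow to the right and rows downward; lengths in m; the calibration is good to about 2 mm. A picture is of the moment at which its call begins: read the wrist's pose just before it. calibration takes no time and is no camera call; for the wrist camera it gives the pose at the moment of the call.
- bot.hand_in(): hands the job in, once; it reports no verdict.
The state is a dict: "t": time; "q": joint angles; "joint_vel": joint speeds; "joint_torque": joint torques, N m; "eef_pos": TCP position; "tool_rot": TCP orientation; "contact_force": force on the tool from outside, world axes, zero at the start; "torque": the same for the moment, N m; "gripper_width": opening from 0.0 (shut) to 1.0 (fully open).
Only numpy, scipy, OpenCV 4.12 (cv2) and the standard library are available. Lean on these libraries where they do the work, as an engineer would, in place of code of your own. Each camera call takes 0.05 s, during which the arm holds its last target.

### The job

Line the ruler up on the sample register: keeping it flat on the sheet and never lifting it, slide it away from the robot until its graduated edge rests against both blue pins at once, then slide it to the robot's left along the pins until its left end also touches the red stop peg. Go gently, since the pins are only lightly stuck and pushing hard bends them (keep the push on any pin or on the stop under about 10 N), and let go with the ruler still touching both pins and the stop; leave the tube rack, the sanitizer bottle and the phone where they are.

Things in the scene. Friction and masses are not known exactly. Their poses are not given: they have to be found in the camera images.
- board: Fixed brown writing board, 280 mm (its x) by 500 mm (its y) by 6 mm, carrying a white ruled sheet 250 x 440 x 1 mm whose top is 7 mm above the table. Origin: centre of the underside, on the table. Its x axis points away from the robot (turned up to 0.3 rad), y to the left, z up. It cannot move.
- ruler: Loose yellow plastic ruler, about 0.12 kg, 300 mm (its y) x 36 mm (its x) x 5 mm, lying on the sheet with a knob on its centre. Origin: centre of the underside, below the knob. Graduated straight edge at x = +18 mm, facing the pins; left end at y = +150 mm. Starts 40 to 80 mm short of the pins, 25 to 50 mm right of its final place, turned up to 0.2 rad from the board.
- knob (a point): Top centre of the upright round black knob of the ruler: 24 mm diameter, 40 mm tall, fixed on the ruler's centre, its top 45 mm above the ruler's underside. Being round, it lets the ruler swivel between the fingers that hold it.
- pin_left: Rigid blue pin, 10 mm diameter, 18 mm tall, standing on the sheet. Origin: centre of its foot, on the sheet. At x = +60, y = +85 mm of the board. When the ruler's edge touches it, its centre is 23 mm from the ruler's centre line.
- pin_right: Same blue pin, at x = +60, y = -85 mm of the board.
- stop: Rigid red peg, 10 mm diameter, 18 mm tall, standing on the sheet. Origin: centre of its foot, on the sheet. At x = +37, y = +155 mm of the board, so the ruler resting on both pins and the stop has its knob at x = +37, y = 0 of the board, its long axis along the board's y.
- tube_rack: Bystander: black rack of 15 blue-capped sample tubes, 117 x 75 x 92 mm, 0.6 kg, loose, beside the board on the left. Origin: centre of its underside.
- sanitizer: Bystander: clear pump bottle with a blue band, 60 mm diameter, 163 mm tall, loose, beside the board on the right. Origin: centre of its underside.
- phone: Bystander: black phone lying flat, 75 x 155 x 9 mm, loose, beyond the far edge of the board. Origin: centre of its underside.

How it is judged:
By the outcome, as a careful person would: the job done as asked, in the order asked, and still so for the second after the job is handed in, with the robot touching nothing.
It also fails if it takes over 64 s, if anything falls off the work surface, if the arm or the gripper's body presses on something with over 40 N, if the wrist force passes 120 N, or if a joint passes its speed limit or range.

## Working session

There is one attempt and no reset: what is moved stays moved. The work goes in short steps, Python scripts to look and compute and a shell command to move; the robot and the scene stay as the last step left them, time stands still between calls to the robot, and variables do not carry over. Pictures are saved under pics/ and viewed, and the job is handed in when it is done.

```bash
ls; mkdir -p pics
cat > h.py <<'E'
import numpy as np, cv2
from station import bot
def grab(name,fn):
    o=bot.get_obs(); c=bot.calibration(name); p,d=bot.read_camera(name)
    cv2.imwrite('pics/'+fn+'.png',cv2.cvtColor(p,cv2.COLOR_RGB2BGR)); np.savez('pics/'+fn+'.npz',p=p,d=d,**{k:np.array(v) for k,v in c.items()})
    return p,d,c
def ray(c,u,v,z):
    T=np.array(c['extrinsics']); r=T[:3,:3]@np.array([(u-c['cx'])/c['fx'],(v-c['cy'])/c['fy'],1]); o=T[:3,3]
    return o+r*(z-o[2])/r[2]
E
python3 - <<'E'
from h import *
print(bot.get_obs())
for n in ['top','side','wrist']:
    p,d,c=grab(n,n+'0'); print(n,c)
E
```

```text
pics
{'t': 0.0, 'q': array([-1.2430772 ,  0.47780122,  0.0223644 ,  1.55644459, -0.0115293 ,
        1.10932007, -0.08308941]), 'joint_vel': array([-0.00114226, -0.00072778,  0.0005021 , -0.00079844,  0.00244214,
       -0.00049383,  0.00104125]), 'joint_torque': array([ 1.38913429e-04, -5.96446502e+01,  1.60784382e+00, -2.81194371e+01,
        1.24342006e-02,  9.24818247e-03, -5.29479180e-06]), 'eef_pos': array([0.28473108, 0.61137871, 0.24432833]), 'tool_rot': array([-1.39166825e-04,  2.16190336e-01,  9.76350802e-01, -9.11916435e-04]), 'contact_force': array([-0.66929933,  0.30948443, -0.04648571]), 'torque': array([-0.04825734, -0.00474247, -0.01642962]), 'gripper_width': 0.9983362308604674}
top {'fx': 488.71343482575725, 'fy': 488.71343482575725, 'cx': 265.67179130246603, 'cy': 207.39764712502995, 'extrinsics': array([[ 0.00544744, -0.98866729,  0.15002436,  0.41407887],
       [-0.99970395, -0.00894203, -0.02262876,  0.05832022],
       [ 0.02371384, -0.14985668, -0.98842331,  1.20552299],
       [ 0.        ,  0.        ,  0.        ,  1.        ]])}
side {'fx': 416.32864320402206, 'fy': 416.32864320402206, 'cx': 281.37332968194676, 'cy': 209.67728179493457, 'extrinsics': array([[ 0.97002376, -0.1397445 ,  0.1988099 ,  0.34925877],
       [-0.24217919, -0.62350667,  0.74336309, -0.81948241],
       [ 0.02007839, -0.76922748, -0.63865949,  0.81237159],
       [ 0.        ,  0.        ,  0.        ,  1.        ]])}
wrist {'fx': 305.65413186811753, 'fy': 305.65413186811753, 'cx': 277.89368194630015, 'cy': 211.88750790059999, 'extrinsics': array([[ 0.42172528,  0.86781115,  0.2627767 ,  0.21833191],
       [ 0.9067225 , -0.40316357, -0.1237475 ,  0.64223843],
       [-0.00144747,  0.29045299, -0.95688817,  0.37378214],
       [ 0.        ,  0.        ,  0.        ,  1.        ]])}
```

View pics/top0.png

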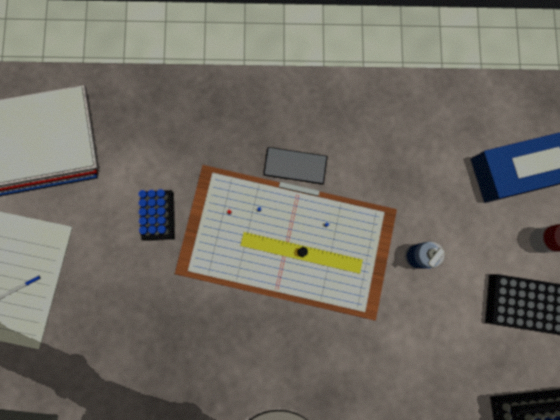

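View pics/side0.png

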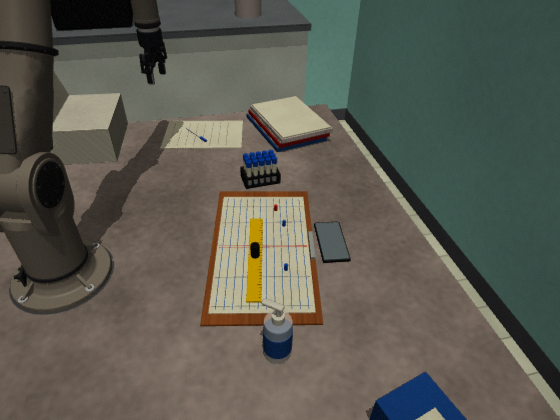

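The top view shows the stop near (229,212), the pins near (259,209) and (326,225), the ruler from (243,240) to (362,266), and its knob near (302,252). Next I measure them.

```bash
cat >> h.py <<'E'
def comps(m,amin=4):
    n,l,s,c=cv2.connectedComponentsWithStats(m.astype(np.uint8)*255)
    return [(s[i,4],c[i],l==i) for i in range(1,n) if s[i,4]>=amin]
def topmeas(p,c,verbose=True,box=(175,160,400,325)):
    hsv=cv2.cvtColor(p,cv2.COLOR_RGB2HSV); H,S,V=[hsv[...,i].astype(int) for i in range(3)]
    b=np.zeros(H.shape,bool); x0,y0,x1,y1=box; b[y0:y1,x0:x1]=1
    out={}
    for nm,m,z in [('blue',(H>100)&(H<135)&(S>120),.017),('red',((H<5)|(H>172))&(S>150),.017),('yel',(H>20)&(H<35)&(S>140),.012),('blk',(V<45),.052)]:
        for a,ct,mm in comps(m&b):
            out.setdefault(nm,[]).append((a,ct,ray(c,*ct,z)))
            if verbose and a>5: print(nm,a,ct.round(1),ray(c,*ct,z).round(4))
            if nm=='yel' and a>200:
                cn=cv2.findContours((mm).astype(np.uint8),cv2.RETR_EXTERNAL,cv2.CHAIN_APPROX_NONE)[0][0]
                P=np.array([ray(c,u,v,.012)[:2] for u,v in cn[:,0]],np.float32)*1000
                r=cv2.minAreaRect(P); print('rect mm',r, cv2.boxPoints(r).round(1).tolist())
    return out
E
python3 - <<'E'
from h import *
for n,b in [('top',(175,160,400,325)),('side',(200,190,322,325))]:
    f=np.load(f'pics/{n}0.npz'); c={k:f[k] for k in f}
    print(n); topmeas(f['p'],c,True,b)
p=cv2.imread('pics/top0.png')[160:325,170:445]
cv2.imwrite('pics/top0z.png',cv2.resize(p,(800,480),interpolation=cv2.INTER_CUBIC))
E
```

```text
top
blue 8 [258.9 208.9] [0.5906 0.0478 0.017 ]
blue 8 [326.1 224.1] [ 0.5543 -0.1176  0.017 ]
red 6 [229.  211.5] [0.5835 0.121  0.017 ]
yel 1563 [301.2 252.3] [ 0.4852 -0.0563  0.012 ]
rect mm ((485.6405944824219, -56.32133483886719), (296.3039245605469, 33.6949462890625), 77.42657470703125) [[436.8999938964844, -197.3000030517578], [469.79998779296875, -204.60000610351562], [534.2999877929688, 84.5999984741211], [501.3999938964844, 91.9000015258789]]
blk 58 [301.9 251.5] [ 0.4846 -0.0541  0.052 ]
side
blue 13 [283.6 222.4] [0.5893 0.0492 0.017 ]
blue 22 [285.2 266.6] [ 0.551  -0.1181  0.017 ]
red 17 [275.1 207.4] [0.5809 0.1211 0.017 ]
yel 1071 [254.7 263.1] [ 0.4778 -0.084   0.012 ]
rect mm ((483.04095458984375, -59.55816650390625), (300.109375, 36.86436080932617), 77.31365966796875) [[432.1000061035156, -201.89999389648438], [468.1000061035156, -210.0], [534.0, 82.80000305175781], [498.0, 90.9000015258789]]
blk 50 [317.7 239.1] [ 0.6503 -0.0735  0.052 ]
blk 115 [254.5 249.9] [ 0.4799 -0.0758  0.052 ]
```

View pics/top0z.png

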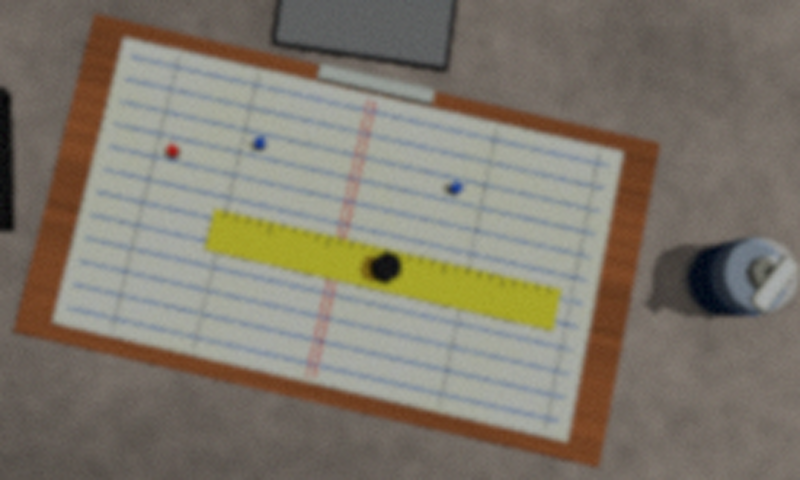

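Both views agree. The ruler is about parallel to the board, with its long axis at (0.217, 0.976). The knob is at about (0.485, -0.055) and its target is about (0.550, -0.030). I'll move above the knob first, bulging outward a little, without turning yet.

```bash
python3 -m crank '[[[-0.014,-0.013,0],[0,0,0],0.06],[[-0.028,-0.026,0],[0,0,0],0.06],[[-0.028,-0.026,0],[0,0,0],0.06],[[-0.028,-0.026,0],[0,0,0],0.06],[[-0.028,-0.026,0],[0,0,0],0.06],[[-0.028,-0.026,0],[0,0,0],0.06],[[-0.028,-0.026,0],[0,0,0],0.06],[[-0.028,-0.026,0],[0,0,0],0.06],[[-0.028,-0.026,0],[0,0,0],0.06],[[-0.028,-0.026,0],[0,0,0],0.06]]' 20
```

```text
t: 1.4
eef_pos: [0.4221, 0.2729, 0.2454]
tool_rot: [0.0, 0.217, 0.976, -0.0]
contact_force: [0.2, 0.3, -0.1]
gripper_width: 0.701
```

```bash
python3 -m crank '[[[-0.022,-0.030,0],[0,0,0],0.06],[[-0.022,-0.030,0],[0,0,0],0.06],[[-0.022,-0.030,0],[0,0,0],0.06],[[-0.022,-0.030,0],[0,0,0],0.06],[[-0.022,-0.030,0],[0,0,0],0.06],[[-0.022,-0.030,0],[0,0,0],0.06],[[-0.022,-0.030,0],[0,0,0],0.06],[[-0.022,-0.030,0],[0,0,0],0.06],[[-0.018,-0.030,0],[0,0,0],0.06],[[0,0,0],[0,0,-6],0.06]]' && python3 -m crank '[[[0,0,0.02],[0,0,-6.5],0.06],[[0,0,0.03],[0,0,0],0.06],[[0,0,0.03],[0,0,0],0.06],[[0,0,0],[0,0,0],0.06],[[0,0,0],[0,0,0],0.06]]'
cat > m.py <<'E'
from h import *
import sys
t=sys.argv[1]
o=bot.get_obs(); print(o['t'],o['eef_pos'].round(4),o['tool_rot'].round(4))
for n,b in [('top',(175,160,400,325)),('side',(200,190,322,325)),('wrist',(0,0,560,420))]:
    p,d,c=grab(n,n+t); print(n); topmeas(p,c,True,b)
E
python3 m.py 1
```

```text
t: 2.65
eef_pos: [0.4825, -0.0552, 0.2453]
tool_rot: [0.0, 0.167, 0.986, -0.0]
contact_force: [-0.8, 0.2, -0.4]
gripper_width: 0.703
t: 3.28
eef_pos: [0.4838, -0.0516, 0.1663]
tool_rot: [0.0, 0.109, 0.994, 0.0]
contact_force: [-0.5, 0.3, 0.8]
gripper_width: 0.698
3.275 [ 0.4838 -0.0516  0.1663] [5.000e-04 1.091e-01 9.940e-01 1.000e-04]
top
blue 9 [258.9 208.7] [0.5912 0.0478 0.017 ]
red 6 [229.  211.5] [0.5835 0.121  0.017 ]
yel 660 [265.8 244.7] [0.5031 0.0302 0.012 ]
rect mm ((502.7980651855469, 22.16663360595703), (136.5137939453125, 33.87071990966797), 77.01055145263672) [[471.0, -40.5], [504.0, -48.20000076293945], [534.5999755859375, 84.9000015258789], [501.6000061035156, 92.5]]
blk 652 [296.5 263.2] [ 0.4572 -0.0414  0.052 ]
blk 7 [350.7 209.9] [ 0.585  -0.1719  0.052 ]
side
blue 14 [283.5 222.5] [0.5888 0.0488 0.017 ]
blue 22 [285.2 266.6] [ 0.551  -0.1181  0.017 ]
red 17 [275.1 207.4] [0.5809 0.1211 0.017 ]
yel 1045 [254.7 264.1] [ 0.4772 -0.0874  0.012 ]
rect mm ((483.09423828125, -59.56352233886719), (300.1051330566406, 36.91158676147461), 77.28317260742188) [[432.10000610
[... 4772 characters left out ...]
0.017 ]
blue 8 [553. 415.] [0.8157 0.213  0.017 ]
blue 6 [236.2 416.8] [ 0.736  -0.1584  0.017 ]
blue 6 [455.7 415.7] [0.7914 0.099  0.017 ]
blue 6 [244.3 417.8] [ 0.7397 -0.1492  0.017 ]
red 125 [469.2 258.1] [0.5844 0.1225 0.017 ]
yel 10511 [274.2 199.8] [ 0.4847 -0.0551  0.012 ]
rect mm ((485.1768798828125, -55.88264465332031), (299.3916320800781, 35.863712310791016), 77.16619873046875) [[434.3999938964844, -197.89999389648438], [469.3999938964844, -205.8000030517578], [535.9000244140625, 86.0999984741211], [500.8999938964844, 94.0999984741211]]
blk 693 [273.2 207.8] [ 0.481  -0.0548  0.052 ]
blk 596 [  6.8 262.4] [ 0.4791 -0.2941  0.052 ]
blk 44636 [278.7 366.7] [ 0.6415 -0.0854  0.052 ]
```

View pics/wrist1.png

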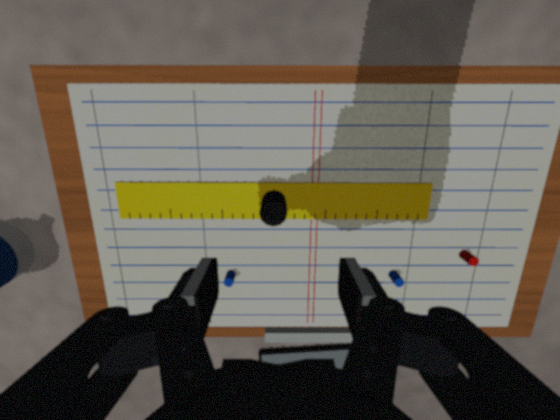

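View pics/side1.png

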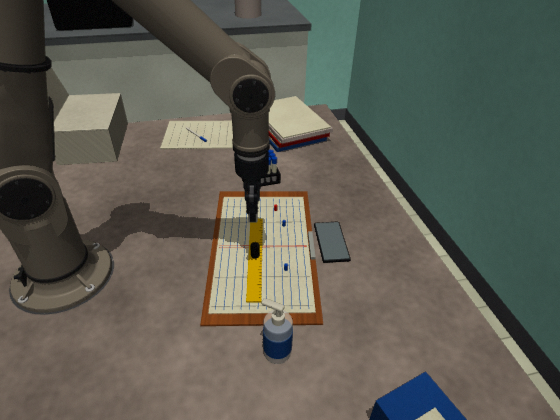

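The wrist view shows the ruler at (118–432, 182–220), the knob near (273,208), the pins at (229,279) and (396,279), and the stop at (469,258). It confirms the ruler centre at (0.485, -0.056) and a travel of about 58 mm forward and 40 mm left. Next I lower over the knob.

```bash
python3 -m crank '[[[-0.002,-0.0035,0.02],[0,0,0],0.06],[[0,0,0.025],[0,0,0],0.06],[[0,0,0.025],[0,0,0],0.06],[[0,0,0.02],[0,0,0],0.06],[[0,0,0.02],[0,0,0],0.06],[[0,0,0.01],[0,0,0],0.06],[[0,0,0.01],[0,0,0],0.06],[[0,0,0],[0,0,0],0.06],[[0,0,0],[0,0,0],0.06]]' 20
python3 - <<'E'
from h import *
p,d,c=grab('wrist','w2'); p,d,c=grab('side','s2')
cv2.imwrite('pics/s2z.png',cv2.resize(cv2.imread('pics/s2.png')[170:330,190:360],(680,640)[:2])[:600])
E
```

```text
t: 4.55
eef_pos: [0.4853, -0.0548, 0.0358]
tool_rot: [0.0, 0.109, 0.994, 0.0]
contact_force: [-1.2, -1.0, 0.0]
gripper_width: 0.704
```

View pics/w2.png

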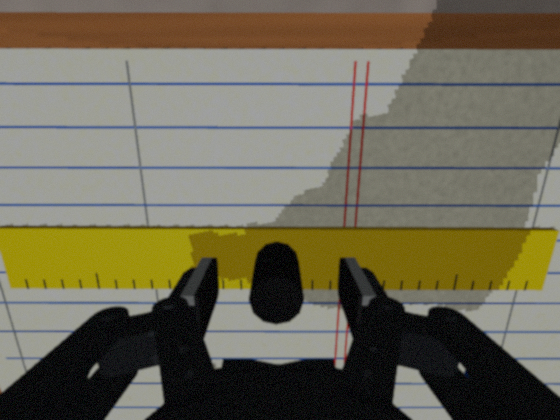

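View pics/s2z.png

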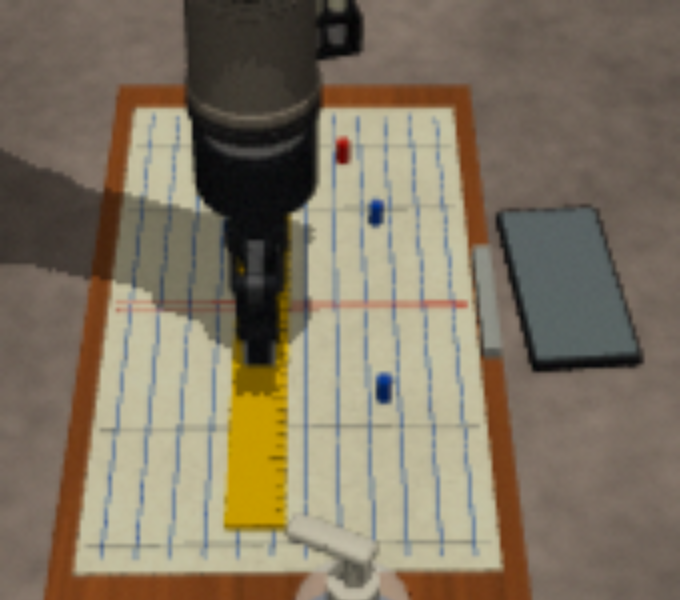

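The knob at (276,282) sits centred between the fingers at (205,290) and (352,290). Closing at 20 N.

```bash
python3 -m crank '[[[0,0,0],[0,0,0],0.04],[[0,0,0],[0,0,0],0.03],[[0,0,0],[0,0,0],0.02],[[0,0,0],[0,0,0],0.02],[[0,0,0],[0,0,0],0.02],[[0,0,0],[0,0,0],0.02]]' 20; python3 m.py 3 | grep -v 'blue\|blk'; python3 -c "
from h import *
for i in range(3): o=bot.get_obs(); print(o['contact_force'].round(2),o['torque'].round(2))"
```

```text
t: 5.4
eef_pos: [0.485, -0.0548, 0.0355]
tool_rot: [0.0, 0.109, 0.994, 0.0]
contact_force: [-1.6, 0.5, 5.6]
gripper_width: 0.274
5.4 [ 0.485  -0.0548  0.0355] [1.000e-04 1.086e-01 9.941e-01 1.000e-04]
top
red 6 [229.  211.5] [0.5835 0.121  0.017 ]
yel 561 [262.3 243.8] [0.5053 0.0388 0.012 ]
rect mm ((504.7939453125, 30.799942016601562), (118.86966705322266, 33.45819854736328), 76.9262924194336) [[475.1000061035156, -23.299999237060547], [507.6000061035156, -30.899999618530273], [534.5, 84.9000015258789], [501.8999938964844, 92.5]]
yel 166 [353.8 264.5] [ 0.4563 -0.1846  0.012 ]
side
red 17 [275.1 207.4] [0.5809 0.1211 0.017 ]
yel 741 [254.6 275.7] [ 0.4692 -0.126   0.012 ]
rect mm ((478.177001953125, -81.33808135986328), (249.57530212402344, 36.888519287109375), 77.26905059814453) [[432.70001220703125, -199.0], [468.70001220703125, -207.10000610351562], [523.7000122070312, 36.29999923706055], [487.70001220703125, 44.400001525878906]]
wrist
red 10 [348.1 298.6] [ 0.5145 -0.022   0.017 ]
yel 29668 [278.  256.5] [ 0.4835 -0.0549  0.012 ]
rect mm ((485.7357482910156, -55.37083435058594), (300.9573059082031, 38.059410095214844), 77.36204528808594) [[434.20001220703125, -198.0], [471.3999938964844, -206.39999389648438], [537.2000122070312, 87.30000305175781], [500.1000061035156, 95.5999984741211]]
[-1.97 -0.42  5.04] [-0.01  0.25 -0.03]
[-1.97 -0.42  5.04] [-0.01  0.25 -0.03]
[-1.97 -0.42  5.04] [-0.01  0.25 -0.03]
```

View pics/wrist3.png

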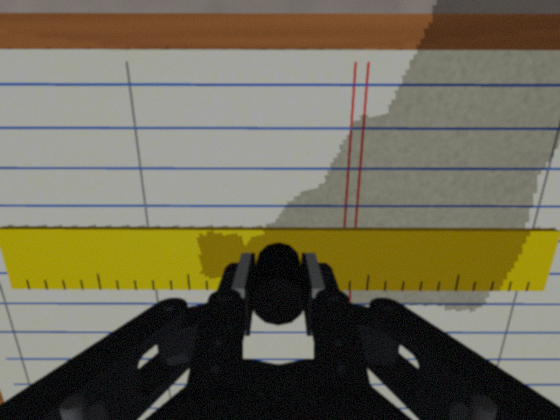

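The knob is gripped, with about 5 N down on the sheet, so the ruler stays flat. Next I slide forward (-x tool) 50 mm of the roughly 58 mm.

```bash
python3 -m crank '[[[-0.003,0,0],[0,0,0],0.02],[[-0.006,0,0],[0,0,0],0.02],[[-0.006,0,0],[0,0,0],0.02],[[-0.006,0,0],[0,0,0],0.02],[[-0.006,0,0],[0,0,0],0.02],[[-0.006,0,0],[0,0,0],0.02],[[-0.006,0,0],[0,0,0],0.02],[[-0.006,0,0],[0,0,0],0.02],[[-0.005,0,0],[0,0,0],0.02],[[0,0,0],[0,0,0],0.02]]'; python3 -m crank '[[[0,0,0],[0,0,0],0.02],[[0,0,0],[0,0,0],0.02]]';  python3 m.py 4 | grep -v 'blk\|blue [0-9] '
```

```text
t: 6.8
eef_pos: [0.5342, -0.0657, 0.0352]
tool_rot: [0.0, 0.109, 0.994, -0.0]
contact_force: [1.2, 0.1, -1.7]
gripper_width: 0.27
t: 7.05
eef_pos: [0.5334, -0.0655, 0.0353]
tool_rot: [-0.0, 0.109, 0.994, 0.0]
contact_force: [-1.2, 0.4, -1.9]
gripper_width: 0.274
7.05 [ 0.5334 -0.0655  0.0353] [-2.000e-04  1.086e-01  9.941e-01  0.000e+00]
top
red 6 [229.  211.5] [0.5835 0.121  0.017 ]
yel 621 [268.4 227.2] [0.5462 0.024  0.012 ]
rect mm ((546.37060546875, 19.112483978271484), (124.77547454833984, 33.816287994384766), 77.15791320800781) [[516.0, -38.0], [549.0, -45.5], [576.7000122070312, 76.19999694824219], [543.7999877929688, 83.69999694824219]]
yel 147 [358.2 247.6] [ 0.4977 -0.1965  0.012 ]
side
blue 22 [285.2 266.6] [ 0.551  -0.1181  0.017 ]
yel 739 [270.3 273.4] [ 0.5096 -0.1275  0.012 ]
rect mm ((522.9994506835938, -76.2598876953125), (280.1232604980469, 36.56241226196289), 77.82023620605469) [[475.6000061035156, -209.3000030517578], [511.29998779296875, -217.0], [570.4000244140625, 56.79999923706055], [534.7000122070312, 64.5]]
wrist
blue 110 [54.5 12. ] [ 0.3994 -0.1328  0.017
[... 639 characters left out ...]
0634  0.017 ]
blue 12 [269.8 245.8] [ 0.5228 -0.068   0.017 ]
blue 87 [198.8 302.5] [ 0.5475 -0.114   0.017 ]
blue 606 [499.6 314.7] [0.5916 0.0489 0.017 ]
blue 11 [321.5 336.9] [ 0.5846 -0.0515  0.017 ]
blue 12 [423.1 375. ] [0.6248 0.0035 0.017 ]
blue 10 [311.3 387.5] [ 0.6196 -0.0641  0.017 ]
blue 11 [326.2 395.4] [ 0.6276 -0.0562  0.017 ]
blue 10 [501.4 407.1] [0.6606 0.0493 0.017 ]
yel 30830 [278.5 246.5] [ 0.5263 -0.0641  0.012 ]
rect mm ((527.7389526367188, -64.37933349609375), (305.098388671875, 36.229164123535156), 77.13456726074219) [[476.1000061035156, -209.10000610351562], [511.3999938964844, -217.10000610351562], [579.4000244140625, 80.30000305175781], [544.0, 88.4000015258789]]
```

View pics/wrist4.png

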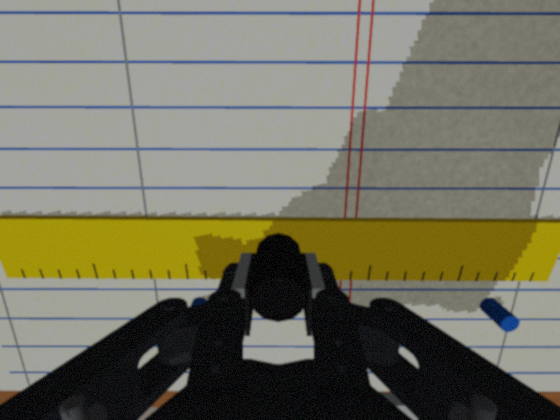

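```bash
python3 -c "
import cv2
cv2.imwrite('pics/side4z.png',cv2.resize(cv2.imread('pics/side4.png')[180:330,195:345],(600,600)))"
```

```text
(no output)
```

View pics/side4z.png

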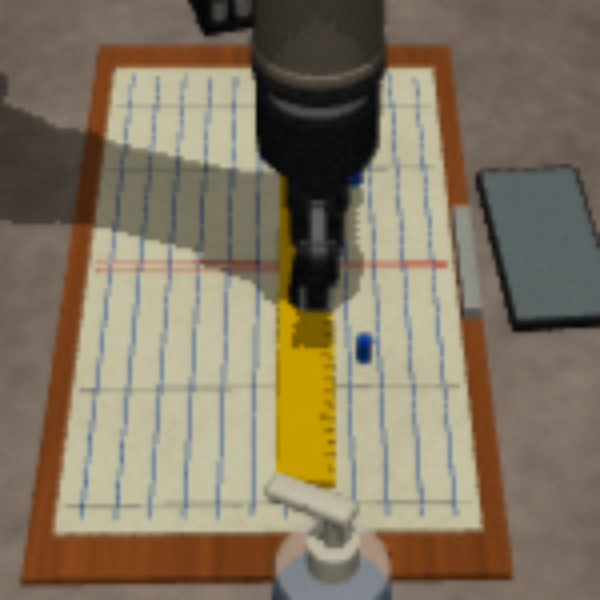

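After the slide the ruler lags the TCP by about 6 mm. I use the depth to see whether it slipped in the pads or tilted.

```bash
cat >> h.py <<'E'
def plane(fn,T=None):
    f=np.load(f'pics/{fn}.npz'); c={k:f[k] for k in f}; p,d=f['p'],f['d']; T=c['extrinsics']
    hsv=cv2.cvtColor(p,cv2.COLOR_RGB2HSV); H,S,V=[hsv[...,i].astype(int) for i in range(3)]
    v,u=np.mgrid[:420,:560]; P=np.stack([(u-c['cx'])/c['fx']*d,(v-c['cy'])/c['fy']*d,d],-1)@T[:3,:3].T+T[:3,3]
    ex=np.array([.976,-.2167]); ey=np.array([.2167,.976])
    def fit(m,nm):
        m=m&(d>0)
        Q=P[m]; xy=Q[:,:2]; a=xy@ex; b=xy@ey
        A=np.c_[a-a.mean(),b-b.mean(),np.ones(len(a))]; w=np.ones(len(a),bool)
        for _ in range(5):
            s=np.linalg.lstsq(A[w],Q[w,2],rcond=None)[0]; r=Q[:,2]-A@s; w=abs(r)<2.5*max(r[w].std(),3e-4)
        print(nm,m.sum(),'slope x,y',s[:2].round(4),'z',s[2].round(4),'sd',r[w].std().round(4),'a',np.percentile(a,[1,99]).round(4))
    k=np.ones((3,3),np.uint8)
    fit(cv2.erode(((H>20)&(H<35)&(S>140)).astype(np.uint8),k)>0,'ruler')
    fit(cv2.erode(((S<60)&(V>140)).astype(np.uint8),k)>0,'sheet')
    return P
E
python3 - <<'E'
from h import *
for n in ['wrist1','w2','wrist3','wrist4','side1','side4','top0','top4']: print(n); plane(n)
E
```

```text
wrist1
ruler 9666 slope x,y [-0.002   0.0003] z 0.0127 sd 0.0006 a [0.4694 0.5017]
sheet 52558 slope x,y [-0.0001  0.0002] z 0.0077 sd 0.0006 a [0.3838 0.6249]
w2
ruler 28099 slope x,y [-0.0016  0.0002] z 0.0127 sd 0.0005 a [0.4679 0.5023]
sheet 72733 slope x,y [-0.0002  0.0003] z 0.0077 sd 0.0006 a [0.3823 0.598 ]
wrist3
ruler 28104 slope x,y [-0.0006  0.0002] z 0.0127 sd 0.0005 a [0.4679 0.5024]
sheet 72436 slope x,y [-0.0002  0.0002] z 0.0077 sd 0.0006 a [0.3822 0.574 ]
wrist4
ruler 29347 slope x,y [-0.1084  0.0002] z 0.0154 sd 0.0005 a [0.5103 0.5452]
sheet 87474 slope x,y [0.     0.0002] z 0.0077 sd 0.0006 a [0.4118 0.6199]
side1
ruler 781 slope x,y [-0.0074  0.0002] z 0.0128 sd 0.0013 a [0.469  0.4996]
sheet 11708 slope x,y [-0.5617 -0.2075] z -0.0989 sd 0.0782 a [-0.1923  1.6068]
side4
ruler 545 slope x,y [-0.1068 -0.0009] z 0.0155 sd 0.0014 a [0.5114 0.5417]
sheet 10168 slope x,y [-0.5964 -0.2101] z -0.139 sd 0.0598 a [-0.1272  1.6082]
top0
ruler 1209 slope x,y [-0.0066 -0.0004] z 0.011 sd 0.0022 a [0.4728 0.4992]
sheet 55094 slope x,y [-0.7601 -0.1617] z -0.3736 sd 0.07 a [0.1847 1.7526]
top4
ruler 571 slope x,y [-1.096e-01  1.000e-04] z 0.0136 sd 0.0021 a [0.515  0.5424]
sheet 56544 slope x,y [-0.7717 -0.1614] z -0.4375 sd 0.0921 a [0.1583 1.7607]
```

The ruler has pitched about the jaw axis: its slope is -0.108 and its rear edge is up about 4 mm. It is not slipping. This grasp direction leaves pitch free, so I'll ease back, release so it lies flat, and regrasp with the jaws along the push direction. There the flat pads hold the knob upright.

```bash
python3 -m crank '[[[0.001,0,0],[0,0,0],0.02],[[0.001,0,0],[0,0,0],0.02],[[0.001,0,0],[0,0,0],0.02],[[0,0,0],[0,0,0],0.02]]'
python3 - <<'E'
from h import *
grab('wrist','w5'); plane('w5'); o=bot.get_obs(); print(o['q'].round(3))
E
```

```text
t: 7.7
eef_pos: [0.5307, -0.0649, 0.0353]
tool_rot: [-0.0, 0.109, 0.994, 0.0]
contact_force: [1.0, 0.4, -1.9]
gripper_width: 0.276
ruler 29368 slope x,y [-0.1075  0.0002] z 0.0154 sd 0.0005 a [0.5074 0.5422]
sheet 88274 slope x,y [-0.0001  0.0002] z 0.0077 sd 0.0006 a [0.4089 0.6185]
[-0.199  0.563  0.26   2.053 -0.263  0.556  1.599]
```

```bash
python3 -m crank '[[[0,0,0.001],[0,0,0],0.02],[[0,0,0.001],[0,0,0],0.02],[[0,0,0],[0,0,0],0.02],[[0,0,0],[0,0,0],0.02]]'
python3 - <<'E'
from h import *
grab('wrist','w6'); plane('w6')
E
```

```text
t: 8.25
eef_pos: [0.5308, -0.0649, 0.0345]
tool_rot: [0.0, 0.109, 0.994, 0.0]
contact_force: [-4.4, 0.4, 15.5]
gripper_width: 0.27
ruler 29423 slope x,y [-0.1041  0.0009] z 0.0147 sd 0.0005 a [0.5077 0.5425]
sheet 87897 slope x,y [-0.0001  0.0002] z 0.0077 sd 0.0006 a [0.4093 0.6185]
```

```bash
python3 -m crank '[[[0,0,-0.0005],[0,0,0],0.03],[[0,0,0],[0,0,0],0.04],[[0,0,0],[0,0,0],0.05],[[0,0,0],[0,0,0],0.06],[[0,0,0],[0,0,0],0.06]]'
python3 - <<'E'
from h import *
p,d,c=grab('wrist','w7'); plane('w7')
topmeas(p,c,False,(0,0,560,420))
p,d,c=grab('side','s7'); topmeas(p,c,False,(200,190,322,325))
E
```

```text
t: 8.93
eef_pos: [0.5308, -0.0649, 0.0337]
tool_rot: [-0.0, 0.109, 0.994, -0.0]
contact_force: [0.3, 0.4, 0.8]
gripper_width: 0.7
ruler 30423 slope x,y [-0.0013  0.0002] z 0.0127 sd 0.0005 a [0.5074 0.5421]
sheet 86336 slope x,y [-0.0001  0.0002] z 0.0077 sd 0.0006 a [0.4094 0.6198]
rect mm ((524.3082885742188, -63.91621398925781), (300.79022216796875, 37.756080627441406), 77.14852142333984) [[472.5, -206.3000030517578], [509.29998779296875, -214.6999969482422], [576.2000122070312, 78.5], [539.4000244140625, 86.9000015258789]]
rect mm ((519.5532836914062, -77.69679260253906), (275.30389404296875, 36.86613082885742), 77.00011444091797) [[470.6000061035156, -207.6999969482422], [506.5, -216.0], [568.5, 52.29999923706055], [532.5999755859375, 60.599998474121094]]
```

View pics/w7.png

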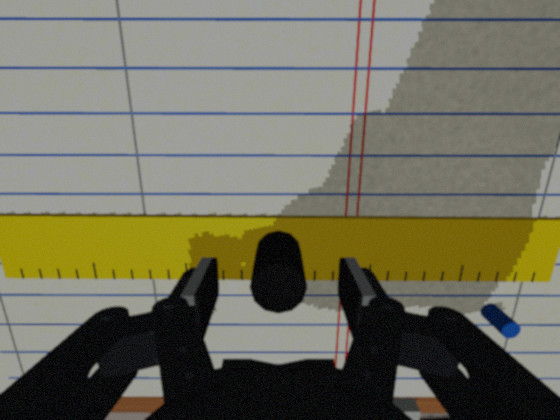

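The ruler is flat again, with its centre at about (0.524, -0.0635). Remaining travel is about 18.5 mm forward and 39 mm left. I raise clear, turn 90° so the jaws lie along the board's x, and centre on the knob.

```bash
python3 -m crank '[[[0,0,-0.02],[0,0,0],0.06],[[0,0,-0.025],[0,0,0],0.06],[[0,0,-0.025],[0,0,0],0.06],[[0,0,0],[0,0,10],0.06],[[0,0,0],[0,0,10],0.06],[[0,0,0],[0,0,10],0.06],[[0,0,0],[0,0,10],0.06],[[0,0,0],[0,0,10],0.06],[[0,0,0],[0,0,10],0.06],[[0,0,0],[0,0,10],0.06]]'; python3 -m crank '[[[0,0,0],[0,0,10],0.06],[[0,0,0],[0,0,10],0.06],[[0,-0.007,0],[0,0,0],0.06],[[0,0,0],[0,0,0],0.06],[[0,0,0],[0,0,0],0.06]]'
python3 - <<'E'
from h import *
o=bot.get_obs(); print(o['eef_pos'].round(4),o['tool_rot'].round(4),o['q'].round(2))
p,d,c=grab('wrist','w8'); plane('w8')
topmeas(p,c,False,(0,0,560,420))
p,d,c=grab('side','s8'); topmeas(p,c,False,(200,190,322,325))
p,d,c=grab('top','t8'); topmeas(p,c,False)
E
```

```text
t: 10.28
eef_pos: [0.5307, -0.0648, 0.1038]
tool_rot: [-0.0, 0.661, 0.75, 0.0]
contact_force: [-0.1, -0.2, 0.6]
gripper_width: 0.7
t: 10.9
eef_pos: [0.5239, -0.0634, 0.1039]
tool_rot: [-0.0, 0.779, 0.627, 0.0]
contact_force: [0.2, -0.4, 0.1]
gripper_width: 0.707
[ 0.5239 -0.0634  0.1039] [-1.000e-04  7.791e-01  6.268e-01  2.000e-04] [-0.56  0.53  0.73  2.06 -0.52  0.74  0.29]
ruler 14993 slope x,y [-0.0004  0.0002] z 0.0127 sd 0.0006 a [0.5093 0.5423]
sheet 46282 slope x,y [0.0001 0.0003] z 0.0077 sd 0.0006 a [0.3836 0.6289]
rect mm ((525.5650634765625, -59.211181640625), (281.2420349121094, 35.7227668762207), 77.16899871826172) [[476.8999938964844, -192.39999389648438], [511.79998779296875, -200.3000030517578], [574.2000122070312, 73.9000015258789], [539.4000244140625, 81.9000015258789]]
rect mm ((522.5197143554688, -64.7333984375), (301.93707275390625, 36.767398834228516), 77.05919647216797) [[470.79998779296875, -207.8000030517578], [506.6000061035156, -216.0], [574.2000122070312, 78.30000305175781], [538.4000244140625, 86.5]]
rect mm ((544.5613403320312, 25.045040130615234), (114.0296630859375, 34.273223876953125), 77.0754165649414) [[515.0999755859375, -26.700000762939453], [548.5, -34.400001525878906], [574.0, 76.80000305175781], [540.5999755859375, 84.4000015258789]]
```

View pics/w8.png

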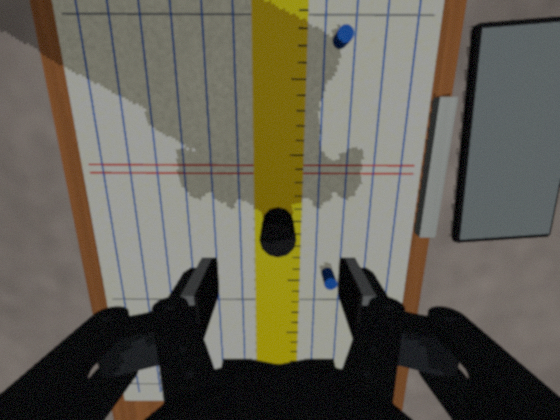

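The knob at (278,232) is centred between the fingers, and pin_right at (330,278) is clear of them. Descend and close.

```bash
python3 -m crank '[[[0,0,0.01],[0,0,0],0.06],[[0,0,0.02],[0,0,0],0.06],[[0,0,0.02],[0,0,0],0.06],[[0,0,0.015],[0,0,0],0.06],[[0,0,0.006],[0,0,0],0.05],[[0,0,0],[0,0,0],0.04],[[0,0,0],[0,0,0],0.04]]'
python3 - <<'E'
from h import *
grab('wrist','w9')
E
```

```text
t: 11.92
eef_pos: [0.5243, -0.0635, 0.0332]
tool_rot: [0.0, 0.78, 0.626, 0.0]
contact_force: [-0.4, -0.2, 0.3]
gripper_width: 0.47
```

View pics/w9.png

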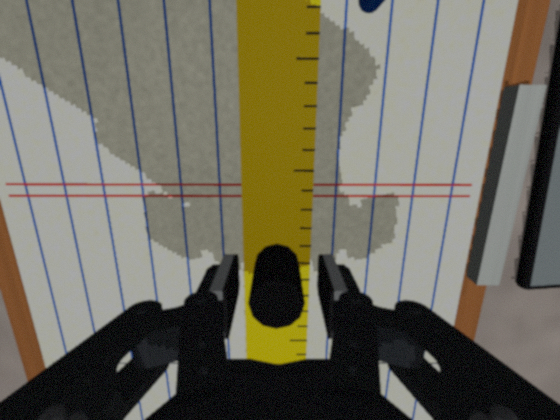

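```bash
python3 -m crank '[[[0,0,0],[0,0,0],0.032],[[0,0,0],[0,0,0],0.026],[[0,0,0],[0,0,0],0.022],[[0,0,0],[0,0,0],0.02],[[0,0,0],[0,0,0],0.02],[[0,0,0],[0,0,0],0.02]]' 20
python3 - <<'E'
from h import *
o=bot.get_obs(); print(o['contact_force'].round(1),o['torque'].round(2))
grab('wrist','w10'); plane('w10')
E
```

```text
t: 12.72
eef_pos: [0.524, -0.0633, 0.0331]
tool_rot: [-0.0, 0.78, 0.626, 0.0]
contact_force: [-2.5, 1.6, 6.5]
gripper_width: 0.274
[-2.5  1.6  6.5] [ 0.22  0.33 -0.01]
ruler 20277 slope x,y [-0.0005  0.0004] z 0.0127 sd 0.0006 a [0.5095 0.543 ]
sheet 65559 slope x,y [0.     0.0003] z 0.0077 sd 0.0006 a [0.3836 0.6381]
```

```bash
python3 -m crank '[[[0,0.0005,0],[0,0,0],0.02],[[0,0.001,0],[0,0,0],0.02],[[0,0.001,0],[0,0,0],0.02],[[0,0.001,0],[0,0,0],0.02],[[0,0.001,0],[0,0,0],0.02],[[0,0.0005,0],[0,0,0],0.02],[[0,0,0],[0,0,0],0.02]]' 20
python3 - <<'E'
from h import *
o=bot.get_obs(); print(o['contact_force'].round(1),o['torque'].round(2))
grab('wrist','w11'); plane('w11')
E
```

```text
t: 13.65
eef_pos: [0.5244, -0.0634, 0.0331]
tool_rot: [-0.004, 0.78, 0.626, -0.002]
contact_force: [-15.5, 5.1, 25.4]
gripper_width: 0.275
[-15.5   5.1  25.4] [0.96 3.27 0.03]
ruler 20331 slope x,y [-0.0077  0.0005] z 0.0128 sd 0.0006 a [0.5095 0.5431]
sheet 65466 slope x,y [0.     0.0003] z 0.0077 sd 0.0006 a [0.3836 0.6392]
```

It jammed: the grip preload plus sheet friction gives 25 N normal, and the ruler has not moved. I'll back off, then loosen to a loose cage so the rear pad pushes the knob with no preload.

```bash
python3 -m crank '[[[0,-0.0025,0],[0,0,0],0.02],[[0,-0.0025,0],[0,0,0],0.02],[[0,0,0],[0,0,0],0.026],[[0,0,0],[0,0,0],0.03],[[0,0,0],[0,0,0],0.03],[[0,0,0],[0,0,0],0.03]]'
python3 - <<'E'
from h import *
o=bot.get_obs(); print(o['contact_force'].round(1),o['torque'].round(2))
p,d,c=grab('wrist','w12'); plane('w12'); topmeas(p,c,False,(0,0,560,420))
E
```

```text
t: 14.45
eef_pos: [0.524, -0.0635, 0.0327]
tool_rot: [0.0, 0.78, 0.626, -0.0]
contact_force: [-0.1, -1.1, -0.5]
gripper_width: 0.351
[-0.1 -1.1 -0.5] [ 0.03  0.02 -0.03]
ruler 21074 slope x,y [0.0011 0.0004] z 0.0127 sd 0.0006 a [0.5092 0.5429]
sheet 66087 slope x,y [-0.      0.0003] z 0.0077 sd 0.0006 a [0.3837 0.6397]
rect mm ((530.9569702148438, -37.74540710449219), (190.9581756591797, 37.93626022338867), 76.684326171875) [[490.5, -126.30000305175781], [527.4000244140625, -135.0], [571.4000244140625, 50.79999923706055], [534.5, 59.5]]
```

View pics/w12.png

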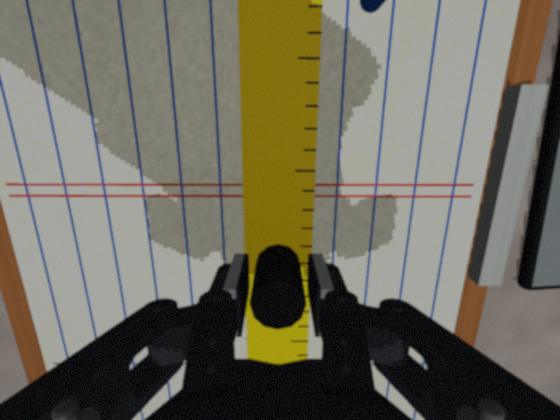

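```bash
python3 -m crank '[[[0,0.001,0.002],[0,0,0],0.03],[[0,0.0015,0],[0,0,0],0.03],[[0,0.0015,0],[0,0,0],0.03],[[0,0.0015,0],[0,0,0],0.03],[[0,0.0015,0],[0,0,0],0.03],[[0,0.0015,0],[0,0,0],0.03],[[0,0.0015,0],[0,0,0],0.03],[[0,0.0015,0],[0,0,0],0.03],[[0,0.0015,0],[0,0,0],0.03],[[0,0,0],[0,0,0],0.03]]'
python3 - <<'E'
from h import *
o=bot.get_obs(); print(o['contact_force'].round(1),o['torque'].round(2))
p,d,c=grab('wrist','w13'); plane('w13'); topmeas(p,c,False,(0,0,560,420))
p,d,c=grab('side','s13'); topmeas(p,c,True,(200,190,322,325))
E
```

```text
t: 15.75
eef_pos: [0.5369, -0.0663, 0.0308]
tool_rot: [0.0, 0.78, 0.626, 0.0]
contact_force: [-0.2, 0.0, -0.4]
gripper_width: 0.347
[-0.2  0.  -0.4] [ 0.04  0.05 -0.01]
ruler 21015 slope x,y [0.0007 0.0003] z 0.0127 sd 0.0006 a [0.5196 0.5533]
sheet 63387 slope x,y [0.     0.0002] z 0.0077 sd 0.0006 a [0.3853 0.6423]
rect mm ((540.5404052734375, -39.60890197753906), (189.15419006347656, 35.93430709838867), 77.0975112915039) [[501.8999938964844, -127.80000305175781], [536.9000244140625, -135.8000030517578], [579.2000122070312, 48.599998474121094], [544.0999755859375, 56.599998474121094]]
blue 6 [260.  208.5] [0.5357 0.1257 0.017 ]
blue 22 [285.2 266.6] [ 0.551  -0.1181  0.017 ]
yel 774 [274.3 273.1] [ 0.5197 -0.1288  0.012 ]
rect mm ((524.4027709960938, -104.67533874511719), (225.1342315673828, 36.01304626464844), 77.32465362548828) [[482.1000061035156, -210.5], [517.2999877929688, -218.5], [566.7000122070312, 1.2000000476837158], [531.5, 9.100000381469727]]
blk 9 [261.1 191.8] [0.5468 0.1608 0.052 ]
blk 1521 [274.9 226.8] [ 0.5509 -0.0016  0.052 ]
blk 6 [251.2 223.3] [0.4908 0.0268 0.052 ]
blk 44 [317.6 238.9] [ 0.6502 -0.0729  0.052 ]
```

View pics/w13.png

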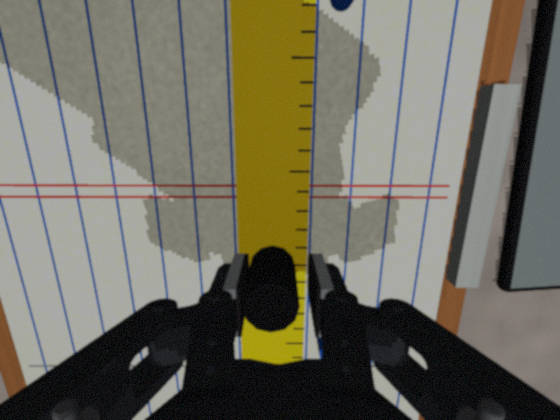

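Pushing in the cage works: the ruler stays flat and the force is near zero. About 7.5 mm remain, so I go more slowly.

```bash
python3 -m crank '[[[0,0.001,0],[0,0,0],0.03],[[0,0.001,0],[0,0,0],0.03],[[0,0.001,0],[0,0,0],0.03],[[0,0.001,0],[0,0,0],0.03],[[0,0.001,0],[0,0,0],0.03],[[0,0.0005,0],[0,0,0],0.03],[[0,0,0],[0,0,0],0.03]]'; for i in 1 2 3 4; do python3 -m crank '[[[0,0.0004,0],[0,0,0],0.03],[[0,0,0],[0,0,0],0.03]]' | grep 'eef\|force'; done
python3 - <<'E'
from h import *
o=bot.get_obs(); print(o['contact_force'].round(1),o['torque'].round(2))
p,d,c=grab('wrist','w14'); plane('w14'); topmeas(p,c,False,(0,0,560,420))
E
```

```text
t: 16.73
eef_pos: [0.5422, -0.0674, 0.0308]
tool_rot: [0.0, 0.78, 0.626, 0.0]
contact_force: [-0.6, 0.1, 0.2]
gripper_width: 0.352
eef_pos: [0.5422, -0.0674, 0.0308]
contact_force: [-1.3, 0.4, 1.2]
eef_pos: [0.543, -0.0676, 0.0308]
contact_force: [-0.6, -0.9, 0.3]
eef_pos: [0.5431, -0.0677, 0.0308]
contact_force: [-1.1, -0.1, 0.8]
eef_pos: [0.5431, -0.0677, 0.0307]
contact_force: [-2.7, 1.2, 2.2]
[-2.7  1.2  2.2] [ 0.2   0.68 -0.01]
ruler 21011 slope x,y [-0.001   0.0002] z 0.0127 sd 0.0006 a [0.526  0.5596]
sheet 60533 slope x,y [-0.0001  0.0004] z 0.0077 sd 0.0006 a [0.3867 0.6427]
rect mm ((546.8394775390625, -40.56060028076172), (188.32191467285156, 36.05654525756836), 76.9772720336914) [[508.1000061035156, -128.1999969482422], [543.2000122070312, -136.39999389648438], [585.5999755859375, 47.099998474121094], [550.5, 55.20000076293945]]
```

Run:
```python
from h import *
p,d,c=grab('side','s15'); topmeas(p,c,False,(200,190,322,325))
cv2.imwrite('pics/s15z.png',cv2.resize(cv2.imread('pics/s15.png')[185:325,225:325],(570,798//1)[:2],interpolation=cv2.INTER_CUBIC)[:600])
p,d,c=grab('top','t15'); topmeas(p,c,True)
cv2.imwrite('pics/t15z.png',cv2.resize(cv2.imread('pics/t15.png')[190:290,210:370],(800,500),interpolation=cv2.INTER_CUBIC))
```

```text
rect mm ((530.1297607421875, -105.88716125488281), (225.1306915283203, 37.574241638183594), 76.80177307128906) [[486.1000061035156, -211.1999969482422], [522.7000122070312, -219.8000030517578], [574.0999755859375, -0.6000000238418579], [537.5, 8.0]]
blue 7 [259.  208.7] [0.5911 0.0475 0.017 ]
red 6 [229.  211.5] [0.5835 0.121  0.017 ]
yel 528 [265.8 220.2] [0.5634 0.0306 0.012 ]
rect mm ((562.6649169921875, 28.73118782043457), (98.76659393310547, 33.94014358520508), 77.13229370117188) [[535.0999755859375, -15.600000381469727], [568.2000122070312, -23.200000762939453], [590.2000122070312, 73.0999984741211], [557.0999755859375, 80.69999694824219]]
yel 336 [352.  241.1] [ 0.5135 -0.1814  0.012 ]
rect mm ((514.6533813476562, -179.54306030273438), (66.65839385986328, 32.786861419677734), 76.99736022949219) [[491.20001220703125, -208.3000030517578], [523.0999755859375, -215.6999969482422], [538.0999755859375, -150.8000030517578], [506.20001220703125, -143.39999389648438]]
blk 63 [284.6 227.6] [ 0.541  -0.0133  0.052 ]
blk 1151 [277.  285.6] [0.4048 0.0045 0.052 ]
```

View pics/s15z.png

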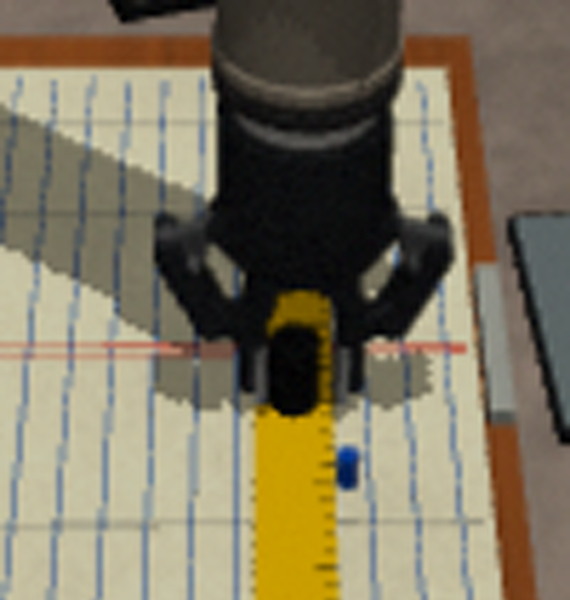

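View pics/t15z.png

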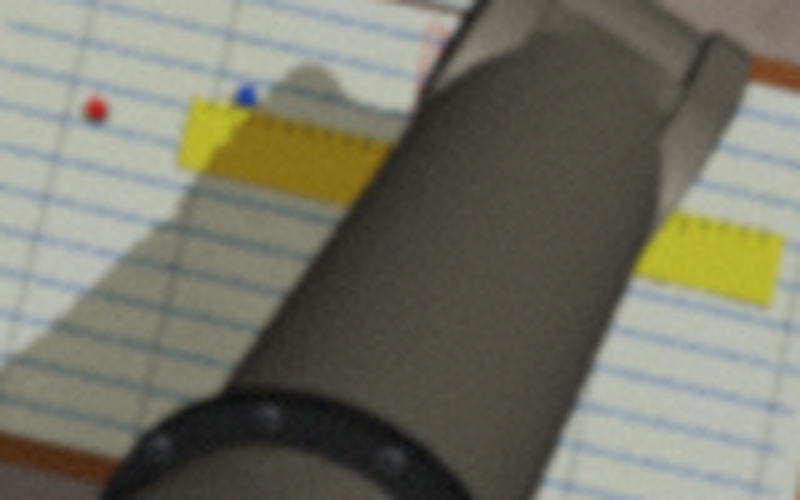

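View pics/w14.png

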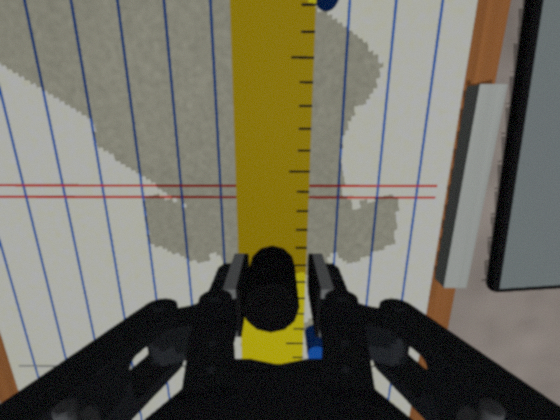

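```bash
for i in 1 2; do python3 -m crank '[[[0,0.0004,0],[0,0,0],0.03],[[0,0,0],[0,0,0],0.03],[[0,0,0],[0,0,0],0.03]]' | grep 'eef\|force'; done
python3 - <<'E'
from h import *
o=bot.get_obs(); print(o['contact_force'].round(1),o['torque'].round(2))
p,d,c=grab('wrist','w16'); plane('w16'); topmeas(p,c,False,(0,0,560,420))
E
```

```text
eef_pos: [0.5439, -0.0679, 0.0308]
contact_force: [-3.5, 0.7, 2.3]
eef_pos: [0.5439, -0.068, 0.0307]
contact_force: [-4.9, -0.4, 3.9]
[-4.9 -0.4  3.9] [ 0.08  1.07 -0.03]
ruler 21045 slope x,y [-0.0013  0.0004] z 0.0127 sd 0.0006 a [0.5263 0.56  ]
sheet 60238 slope x,y [0.0001 0.0002] z 0.0077 sd 0.0006 a [0.387  0.6427]
rect mm ((547.1329345703125, -41.206748962402344), (188.95457458496094, 36.429420471191406), 77.36714172363281) [[508.70001220703125, -129.39999389648438], [544.2000122070312, -137.39999389648438], [585.5999755859375, 47.0], [550.0, 55.0]]
```

Both pins are in contact: the force rises to about 5 N with no more travel, and the ruler angle of 0.221 matches the pins. Next I centre the cage on the knob and turn the jaws 60° in place. The right-rear pad will then push left with a slight forward component.

```bash
python3 -m crank '[[[0,-0.002,0],[0,0,0],0.03],[[0,-0.002,0],[0,0,0],0.035],[[0,0,0],[0,0,0],0.042],[[0,0,0],[0,0,0],0.042],[[0,0,0],[0,0,-10],0.042],[[0,0,0],[0,0,-10],0.042],[[0,0,0],[0,0,-10],0.042],[[0,0,0],[0,0,-10],0.042],[[0,0,0],[0,0,-10],0.042],[[0,0,0],[0,0,-10],0.042]]';  python3 -m crank '[[[0,0,0],[0,0,0],0.04],[[0,0,0],[0,0,0],0.04]]'
python3 - <<'E'
from h import *
o=bot.get_obs(); print(o['contact_force'].round(1),o['torque'].round(2))
p,d,c=grab('wrist','w17'); plane('w17'); topmeas(p,c,False,(0,0,560,420))
E
```

```text
t: 19.92
eef_pos: [0.5407, -0.0672, 0.0308]
tool_rot: [0.0, 0.36, 0.933, 0.0]
contact_force: [-0.3, -0.6, 0.5]
gripper_width: 0.491
t: 20.18
eef_pos: [0.5405, -0.0671, 0.0308]
tool_rot: [0.0, 0.364, 0.931, 0.0]
contact_force: [-0.2, 1.0, -0.3]
gripper_width: 0.472
[-0.2  1.  -0.3] [-0.    0.04  0.01]
ruler 22310 slope x,y [-0.0015  0.0003] z 0.0127 sd 0.0006 a [0.5248 0.5596]
sheet 87909 slope x,y [-0.      0.0003] z 0.0077 sd 0.0006 a [0.3878 0.626 ]
rect mm ((553.339111328125, -14.135826110839844), (190.9383087158203, 37.526084899902344), 77.54337310791016) [[514.4000244140625, -103.30000305175781], [551.0999755859375, -111.4000015258789], [592.2999877929688, 75.0], [555.5999755859375, 83.0999984741211]]
rect mm ((519.3959350585938, -113.72296142578125), (50.386558532714844, 14.234137535095215), 77.20033264160156) [[506.8999938964844, -136.6999969482422], [520.7999877929688, -139.89999389648438], [531.9000244140625, -90.69999694824219], [518.0, -87.5999984741211]]
rect mm ((498.7704772949219, -183.7456817626953), (57.021583557128906, 7.418657302856445), 82.27958679199219) [[491.29998779296875, -211.5], [498.6000061035156, -212.5], [506.29998779296875, -156.0], [498.8999938964844, -155.0]]
rect mm ((525.9475708007812, -177.93785095214844), (5.993345737457275, 20.34903907775879), 3.278390645980835) [[522.4000244140625, -168.0], [523.5, -188.3000030517578], [529.5, -187.89999389648438], [528.4000244140625, -167.60000610351562]]
```

View pics/w17.png

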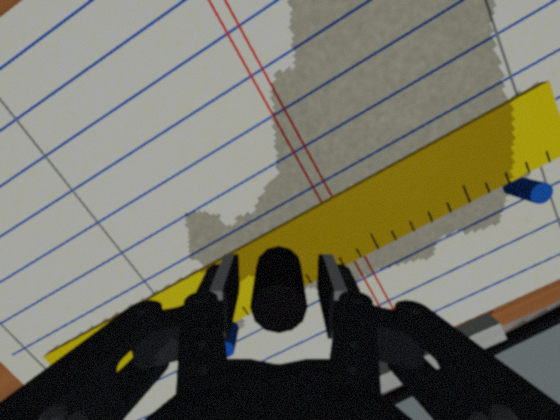

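The knob at (278,290) is clear of both pads and the ruler is flat against the pins. Approach with the pad, then slide left. In tool axes, board left is 0.5 along x and 0.866 along y.

```bash
python3 -m crank '[[[0,0.003,0],[0,0,0],0.04],[[0,0.003,0],[0,0,0],0.04],[[0,0.002,0],[0,0,0],0.04],[[0,0.001,0],[0,0,0],0.04],[[0,0.0005,0],[0,0,0],0.04],[[0,0,0],[0,0,0],0.04]]'; python3 -m crank '[[[0.0005,0.001,0],[0,0,0],0.04],[[0.0005,0.001,0],[0,0,0],0.04],[[0.0005,0.001,0],[0,0,0],0.04],[[0.0005,0.001,0],[0,0,0],0.04],[[0.0005,0.001,0],[0,0,0],0.04],[[0.0005,0.001,0],[0,0,0],0.04],[[0,0,0],[0,0,0],0.04]]'
python3 - <<'E'
from h import *
o=bot.get_obs(); print(o['contact_force'].round(1),o['torque'].round(2))
p,d,c=grab('wrist','w18'); plane('w18'); topmeas(p,c,False,(0,0,560,420))
E
```

```text
t: 20.98
eef_pos: [0.5461, -0.0608, 0.0307]
tool_rot: [-0.0, 0.363, 0.932, -0.0]
contact_force: [-4.1, -3.7, 3.2]
gripper_width: 0.469
t: 21.85
eef_pos: [0.5475, -0.0551, 0.0307]
tool_rot: [-0.001, 0.363, 0.932, -0.001]
contact_force: [-5.4, -5.2, 3.9]
gripper_width: 0.466
[-5.4 -5.2  3.9] [-1.1   1.05 -0.  ]
ruler 23133 slope x,y [-0.0022  0.0003] z 0.0127 sd 0.0006 a [0.525  0.5597]
sheet 88806 slope x,y [-0.      0.0002] z 0.0077 sd 0.0006 a [0.3907 0.6254]
rect mm ((542.7489624023438, -62.24790954589844), (300.97894287109375, 37.297630310058594), 77.54534149169922) [[492.1000061035156, -205.1999969482422], [528.5, -213.1999969482422], [593.4000244140625, 80.69999694824219], [557.0, 88.69999694824219]]
rect mm ((532.8447875976562, -166.1184539794922), (5.5863447189331055, 19.78364372253418), 3.775810480117798) [[529.4000244140625, -156.39999389648438], [530.7000122070312, -176.1999969482422], [536.2999877929688, -175.8000030517578], [535.0, -156.10000610351562]]
```

View pics/w18.png

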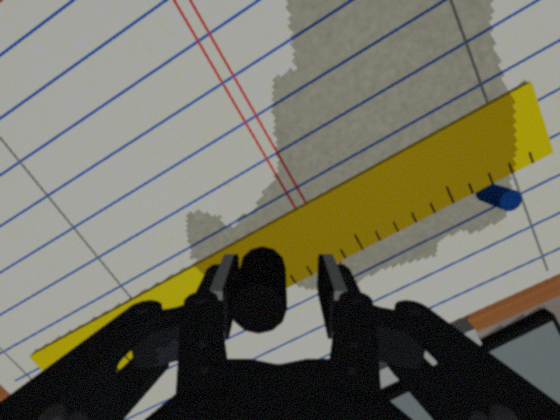

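It is sliding along the pins: about 4 N forward shared by the pins, 6 N left. I ease the forward preload a bit and continue left.

```bash
python3 -m crank '[[[0.0012,0.0011,0],[0,0,0],0.04],[[0.0008,0.0013,0],[0,0,0],0.04],[[0.0008,0.0013,0],[0,0,0],0.04],[[0.0008,0.0013,0],[0,0,0],0.04],[[0.0008,0.0013,0],[0,0,0],0.04],[[0.0008,0.0013,0],[0,0,0],0.04],[[0.0008,0.0013,0],[0,0,0],0.04],[[0.0008,0.0013,0],[0,0,0],0.04],[[0.0008,0.0013,0],[0,0,0],0.04],[[0,0,0],[0,0,0],0.04]]'
python3 - <<'E'
from h import *
o=bot.get_obs(); f=o['contact_force']; print('board fx fy',f[0]*.976-f[1]*.2167,f[0]*.2167+f[1]*.976)
p,d,c=grab('wrist','w19'); plane('w19'); topmeas(p,c,False,(0,0,560,420))
E
```

```text
t: 23.15
eef_pos: [0.5508, -0.0397, 0.0307]
tool_rot: [-0.0, 0.362, 0.932, 0.0]
contact_force: [-3.7, -3.4, 1.8]
gripper_width: 0.469
board fx fy -2.832346242357992 -4.106399521305337
ruler 23141 slope x,y [-0.0011  0.0003] z 0.0127 sd 0.0006 a [0.5246 0.5596]
sheet 88914 slope x,y [-0.0001  0.0003] z 0.0077 sd 0.0006 a [0.3907 0.6253]
rect mm ((546.1779174804688, -46.7003173828125), (300.6914978027344, 37.28303909301758), 77.49207305908203) [[495.3999938964844, -189.39999389648438], [531.7999877929688, -197.5], [596.9000244140625, 96.0], [560.5, 104.0999984741211]]
rect mm ((536.587646484375, -150.95994567871094), (5.960338592529297, 20.288179397583008), 8.22998332977295) [[532.2000122070312, -141.3000030517578], [535.0999755859375, -161.39999389648438], [541.0, -160.60000610351562], [538.0999755859375, -140.5]]
```

View pics/w19.png

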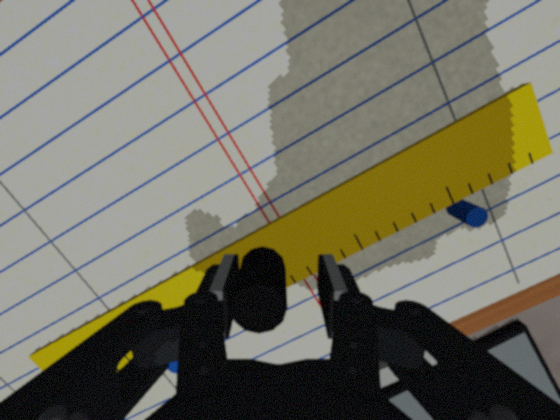

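About 18 mm to go. I continue 12 mm, then go in small steps.

```bash
python3 -m crank '[[[0.0008,0.0013,0],[0,0,0],0.04],[[0.0008,0.0013,0],[0,0,0],0.04],[[0.0008,0.0013,0],[0,0,0],0.04],[[0.0008,0.0013,0],[0,0,0],0.04],[[0.0008,0.0013,0],[0,0,0],0.04],[[0.0008,0.0013,0],[0,0,0],0.04],[[0.0008,0.0013,0],[0,0,0],0.04],[[0.0008,0.0013,0],[0,0,0],0.04],[[0.0005,0.0009,0],[0,0,0],0.04],[[0,0,0],[0,0,0],0.04]]'
python3 - <<'E'
from h import *
o=bot.get_obs(); f=o['contact_force']; print('board fx fy',f[0]*.976-f[1]*.2167,f[0]*.2167+f[1]*.976)
p,d,c=grab('wrist','w20'); plane('w20'); topmeas(p,c,False,(0,0,560,420))
p,d,c=grab('top','t20'); topmeas(p,c,True)
cv2.imwrite('pics/t20z.png',cv2.resize(cv2.imread('pics/t20.png')[190:290,210:370],(800,500),interpolation=cv2.INTER_CUBIC))
E
```

```text
t: 24.45
eef_pos: [0.5537, -0.0265, 0.0308]
tool_rot: [0.0, 0.362, 0.932, 0.0]
contact_force: [-1.9, -0.5, -0.7]
gripper_width: 0.469
board fx fy -1.7548507652127654 -0.8531681277369954
ruler 23094 slope x,y [-0.0029  0.0003] z 0.0127 sd 0.0006 a [0.5249 0.5596]
sheet 87708 slope x,y [-0.0001  0.0002] z 0.0077 sd 0.0006 a [0.3907 0.6256]
rect mm ((549.0978393554688, -33.382843017578125), (301.9616394042969, 37.385921478271484), 77.51451110839844) [[498.20001220703125, -176.8000030517578], [534.7000122070312, -184.8000030517578], [600.0, 110.0], [563.5, 118.0999984741211]]
rect mm ((539.538330078125, -137.6822509765625), (5.635953426361084, 19.685077667236328), 6.18086051940918) [[535.7000122070312, -128.1999969482422], [537.7999877929688, -147.8000030517578], [543.4000244140625, -147.1999969482422], [541.2999877929688, -127.5999984741211]]
blue 7 [259.  208.7] [0.5911 0.0475 0.017 ]
red 6 [229.  211.5] [0.5835 0.121  0.017 ]
yel 552 [252.8 217.3] [0.5702 0.0626 0.012 ]
rect mm ((570.428955078125, 62.567108154296875), (99.57032775878906, 34.21370315551758), 77.3978042602539) [[542.9000244140625, 17.700000762939453], [576.2999877929688, 10.199999809265137], [598.0, 107.4000015258789], [564.5999755859375, 114.9000015258789]]
yel 338 [338.  236.8] [ 0.5237 -0.1472  0.012 ]
rect mm ((523.5185546875, -146.21078491210938), (64.56961822509766, 32.75447463989258), 77.85196685791016) [[500.70001220703125, -174.3000030517578], [532.7000122070312, -181.1999969482422], [546.2999877929688, -118.0999984741211], [514.2999877929688, -111.19999694824219]]
blk 58 [273.3 203.5] [0.5988 0.0138 0.052 ]
blk 1457 [285.4 282.4] [ 0.4124 -0.0151  0.052 ]
```

View pics/w20.png

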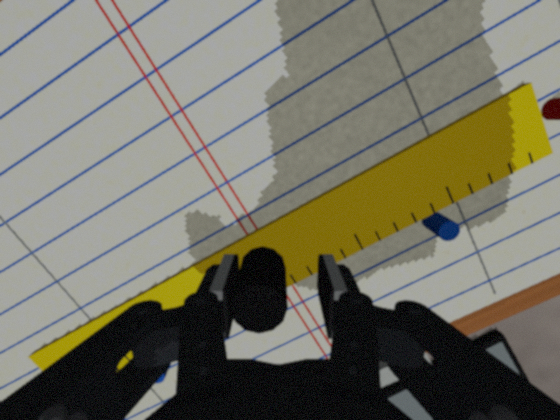

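View pics/t20z.png

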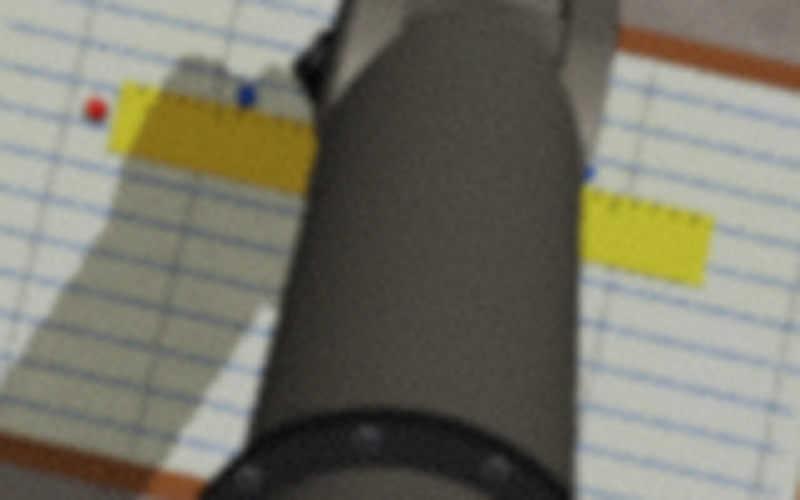

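About 3.5 mm to the stop. I restore a little forward preload and step with force checks.

```bash
cat > f.py <<'E'
from h import *
o=bot.get_obs(); f=o['contact_force']; print('board fx %.1f fy %.1f fz %.1f'%(f[0]*.976-f[1]*.2167,f[0]*.2167+f[1]*.976,f[2]),o['eef_pos'].round(4),o['t'])
E
python3 -m crank '[[[0,0.0006,0],[0,0,0],0.04],[[0.0003,0.0004,0],[0,0,0],0.04],[[0,0,0],[0,0,0],0.04]]' >/dev/null; python3 f.py
for i in 1 2 3; do python3 -m crank '[[[0.0003,0.0005,0],[0,0,0],0.04],[[0,0,0],[0,0,0],0.04],[[0,0,0],[0,0,0],0.04]]' >/dev/null; python3 f.py; done
```

```text
board fx -1.5 fy -2.0 fz 1.3 [ 0.5538 -0.0264  0.0308] 24.925
board fx -1.5 fy -2.8 fz 1.7 [ 0.554  -0.0257  0.0308] 25.3
board fx -1.5 fy -2.7 fz 1.2 [ 0.5541 -0.0249  0.0308] 25.675
board fx -1.1 fy -3.5 fz 1.1 [ 0.5543 -0.0244  0.0308] 26.05
```

```bash
for i in 1 2 3; do python3 -m crank '[[[0.0002,0.0004,0],[0,0,0],0.04],[[0,0,0],[0,0,0],0.04],[[0,0,0],[0,0,0],0.04]]' >/dev/null; python3 f.py; done
python3 - <<'E'
from h import *
p,d,c=grab('wrist','w21'); plane('w21'); topmeas(p,c,False,(0,0,560,420))
E
```

```text
board fx -1.1 fy -4.0 fz 2.1 [ 0.5543 -0.024   0.0308] 26.425
board fx -0.9 fy -4.4 fz 2.9 [ 0.5544 -0.0235  0.0308] 26.8
board fx -1.0 fy -3.5 fz 1.6 [ 0.5545 -0.0231  0.0308] 27.175
ruler 23203 slope x,y [-0.0005  0.0002] z 0.0127 sd 0.0006 a [0.5249 0.5596]
sheet 87315 slope x,y [-0.0001  0.0003] z 0.0077 sd 0.0006 a [0.3907 0.6256]
rect mm ((549.9063720703125, -30.026229858398438), (302.1227722167969, 37.408477783203125), 77.45404052734375) [[498.79998779296875, -173.39999389648438], [535.4000244140625, -181.5], [601.0, 113.4000015258789], [564.5, 121.5]]
rect mm ((540.5584716796875, -134.26025390625), (5.80325174331665, 19.292203903198242), 10.202935218811035) [[536.0, -125.30000305175781], [539.4000244140625, -144.3000030517578], [545.0999755859375, -143.1999969482422], [541.7000122070312, -124.30000305175781]]
```

View pics/w21.png

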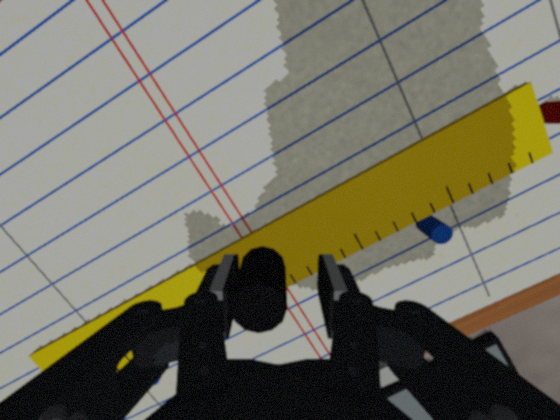

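```bash
for i in 1 2 3; do python3 -m crank '[[[0.0002,0.0004,0],[0,0,0],0.04],[[0,0,0],[0,0,0],0.04],[[0,0,0],[0,0,0],0.04]]' >/dev/null; python3 f.py; done
```

```text
board fx -1.5 fy -4.4 fz 2.1 [ 0.5546 -0.0229  0.0308] 27.6
board fx -1.9 fy -5.5 fz 3.5 [ 0.5546 -0.0228  0.0308] 27.975
board fx -1.1 fy -6.2 fz 3.3 [ 0.5546 -0.0228  0.0308] 28.35
```

The motion has stalled at the stop, with left force rising to about 6 N including friction. Now a small forward nudge to seat both pins, then check.

```bash
for i in 1 2 3; do python3 -m crank '[[[-0.0003,0.0002,0],[0,0,0],0.04],[[0,0,0],[0,0,0],0.04],[[0,0,0],[0,0,0],0.04]]' >/dev/null; python3 f.py; done
python3 - <<'E'
from h import *
p,d,c=grab('wrist','w22'); plane('w22'); topmeas(p,c,False,(0,0,560,420))
E
```

```text
board fx -3.0 fy -7.4 fz 4.7 [ 0.5546 -0.0228  0.0307] 28.725
board fx -4.7 fy -5.9 fz 5.9 [ 0.5546 -0.0228  0.0307] 29.1
board fx -3.8 fy -6.9 fz 6.1 [ 0.5546 -0.0228  0.0307] 29.475
ruler 23234 slope x,y [-0.0021  0.0004] z 0.0127 sd 0.0006 a [0.5249 0.5596]
sheet 87411 slope x,y [-0.0001  0.0003] z 0.0077 sd 0.0006 a [0.3906 0.6257]
rect mm ((549.9935302734375, -29.480316162109375), (301.71728515625, 37.41362762451172), 77.51225280761719) [[499.1000061035156, -172.6999969482422], [535.5999755859375, -180.8000030517578], [600.9000244140625, 113.80000305175781], [564.2999877929688, 121.9000015258789]]
```

It is seated in both directions with no further motion. I back off gently along the push normal, then lift straight up and look.

```bash
python3 -m crank '[[[0,-0.0005,0],[0,0,0],0.04],[[0,-0.0005,0],[0,0,0],0.04],[[0,-0.0005,0],[0,0,0],0.04],[[0,-0.0005,0],[0,0,0],0.04],[[0,-0.001,0],[0,0,0],0.04],[[0,-0.002,0],[0,0,0],0.04],[[0,-0.002,0],[0,0,0],0.045],[[0,-0.002,0],[0,0,0],0.055],[[0,0,0],[0,0,0],0.06],[[0,0,0],[0,0,0],0.06]]'; python3 f.py;  python3 -m crank '[[[0,0,-0.01],[0,0,0],0.06],[[0,0,-0.02],[0,0,0],0.06],[[0,0,-0.03],[0,0,0],0.06],[[0,0,-0.04],[0,0,0],0.06],[[0,0,-0.04],[0,0,0],0.06],[[0,0,0],[0,0,0],0.06],[[0,0,0],[0,0,0],0.06]]'
python3 - <<'E'
from h import *
p,d,c=grab('wrist','w23'); plane('w23'); topmeas(p,c,False,(0,0,560,420))
hsv=cv2.cvtColor(p,cv2.COLOR_RGB2HSV)
for a,ct,m in comps((hsv[...,0]>100)&(hsv[...,0]<135)&(hsv[...,1]>120),50): print('blue',a,ct.round(1),ray(c,*ct,.017).round(4))
for a,ct,m in comps(((hsv[...,0]<5)|(hsv[...,0]>172))&(hsv[...,1]>150),50): print('red',a,ct.round(1),ray(c,*ct,.017).round(4))
p,d,c=grab('side','s23'); topmeas(p,c,True,(200,190,322,325))
cv2.imwrite('pics/s23z.png',cv2.resize(cv2.imread('pics/s23.png')[185:325,215:325],(470,598),interpolation=cv2.INTER_CUBIC))
E
```

```text
t: 30.78
eef_pos: [0.55, -0.0286, 0.0308]
tool_rot: [0.0, 0.362, 0.932, 0.0]
contact_force: [0.1, 0.0, -0.4]
gripper_width: 0.703
board fx 0.1 fy 0.0 fz -0.4 [ 0.55   -0.0286  0.0308] 30.775
t: 31.65
eef_pos: [0.5497, -0.0284, 0.1709]
tool_rot: [-0.0, 0.362, 0.932, 0.0]
contact_force: [-0.1, -0.2, -0.9]
gripper_width: 0.704
ruler 9341 slope x,y [-0.0016  0.0001] z 0.0127 sd 0.0006 a [0.5268 0.5587]
sheet 59865 slope x,y [-0.      0.0003] z 0.0077 sd 0.0007 a [0.3841 0.6272]
rect mm ((551.0706787109375, -29.276321411132812), (300.0010986328125, 38.54349136352539), 77.6276626586914) [[500.1000061035156, -171.6999969482422], [537.7999877929688, -179.89999389648438], [602.0, 113.0999984741211], [564.4000244140625, 121.4000015258789]]
blue 98 [368.9 177.7] [0.592  0.0486 0.017 ]
blue 51 [217.  259.1] [ 0.5543 -0.1164  0.017 ]
blue 2358 [ 18.8 350.4] [ 0.4828 -0.3611  0.017 ]
red 131 [430.3 115.2] [0.5841 0.1227 0.017 ]
blue 14 [283.7 222.4] [0.5896 0.0492 0.017 ]
blue 21 [285.3 266.6] [ 0.5512 -0.1179  0.017 ]
red 8 [275.5 206.5] [0.5832 0.1247 0.017 ]
yel 961 [276.3 251.9] [ 0.5421 -0.057   0.012 ]
rect mm ((548.8671264648438, -31.679702758789062), (299.33648681640625, 35.609928131103516), 77.1858139038086) [[498.29998779296875, -173.6999969482422], [533.0, -181.60000610351562], [599.4000244140625, 110.30000305175781], [564.7000122070312, 118.19999694824219]]
blk 206 [267.8 197.4] [0.5604 0.1296 0.052 ]
blk 42 [282.9 192.2] [0.6103 0.1445 0.052 ]
blk 45 [317.7 239.3] [ 0.6499 -0.0743  0.052 ]
blk 118 [275.9 238.9] [ 0.5428 -0.0484  0.052 ]
```

View pics/w23.png

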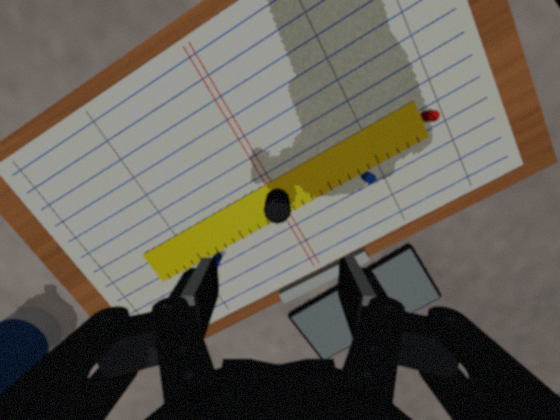

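View pics/s23z.png

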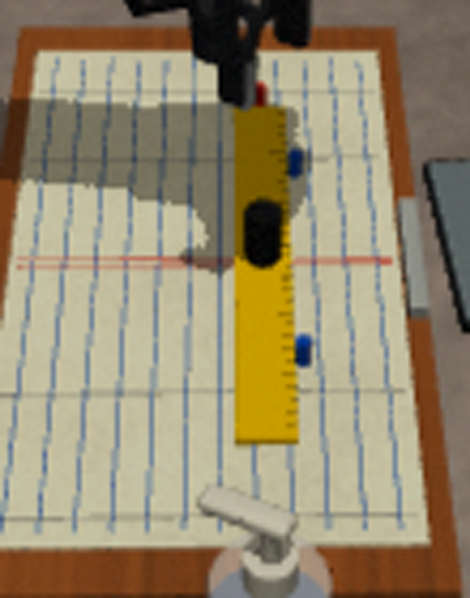

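```bash
python3 -m crank '[[[0,0,0],[0,0,-10],0.06],[[0,0,0],[0,0,-10],0.06],[[0,0,0],[0,0,-10],0.06],[[0.02,0,0],[0,0,0],0.06],[[0.025,0,0],[0,0,0],0.06],[[0.02,0,0],[0,0,0],0.06],[[0,0,0],[0,0,0],0.06],[[0,0,0],[0,0,0],0.06],[[0,0,0],[0,0,0],0.06]]'
cat > v.py <<'E'
from h import *
import sys
p,d,c=grab('wrist',sys.argv[1])
hsv=cv2.cvtColor(p,cv2.COLOR_RGB2HSV); H,S=hsv[...,0].astype(int),hsv[...,1].astype(int)
def edge(z0=.012):
    m=((H>20)&(H<35)&(S>110)); m=max(comps(m,500),key=lambda t:t[0])[2]
    cn=max(cv2.findContours(m.astype(np.uint8),cv2.RETR_EXTERNAL,cv2.CHAIN_APPROX_NONE)[0],key=len)[:,0]
    P=np.array([ray(c,u,v,z0)[:2] for u,v in cn]); return m,P
m,P=edge()
r=cv2.minAreaRect((P*1000).astype(np.float32)); print(r)
pts=[]
for nm,mm in [('blue',(H>100)&(H<135)&(S>120)),('red',((H<5)|(H>172))&(S>150))]:
    for a,ct,k in comps(mm,60):
        q=ray(c,*ct,.016)[:2]
        if abs(q[0]-.57)<.05 and abs(q[1])<.15: print(nm,a,ct.round(1),q.round(4)); pts.append(q)
pts=sorted(pts,key=lambda q:q[1]); R,L,Sx=pts
ctr=np.array(r[0])/1000
ey=(L-R)/np.linalg.norm(L-R); ex=np.array([ey[1],-ey[0]])
print('pin dir',np.arctan2(ey[0],ey[1]))
a=(P-R)@ex; b=(P-R)@ey
fr=a>np.median(a); 
# front edge line, by bins
lo,hi=np.percentile(b,[3,97]); bb=np.linspace(lo,hi,30); F=[];G=[]
for i in range(29):
    w=(b>=bb[i])&(b<bb[i+1]); F.append((bb[i:i+2].mean(),a[w].max())); G.append((bb[i:i+2].mean(),a[w].min()))
F,G=np.array(F),np.array(G)
for nm,E in (('front',F),('rear',G)):
    s=np.polyfit(E[:,0],E[:,1],1)
    for _ in range(3):
        res=E[:,1]-np.polyval(s,E[:,0]); k=abs(res)<.0012; s=np.polyfit(E[k,0],E[k,1],1)
    print(nm,'slope',s[0].round(4),'at R,L [mm]',(np.polyval(s,[0,.17])*1e3).round(2),k.sum())
print('left end along y',(b.max()*1e3).round(2),'right',(b.min()*1e3).round(2),'stop face',((Sx-R)@ey*1e3-5).round(2),'stop x',((Sx-R)@ex*1e3).round(2))
E
python3 v.py w24
```

```text
t: 32.88
eef_pos: [0.4872, -0.0147, 0.1706]
tool_rot: [0.0, 0.109, 0.994, -0.0]
contact_force: [-0.3, -0.1, 0.6]
gripper_width: 0.703
((550.3574829101562, -29.043701171875), (301.0404357910156, 37.353450775146484), 77.5418472290039)
red 99 [431.2 261.9] [0.5856 0.1234]Traceback (most recent call last):
  File "v.py", line 16, in <module>
    pts=sorted(pts,key=lambda q:q[1]); R,L,Sx=pts
                                       ^^^^^^
ValueError: not enough values to unpack (expected 3, got 1)
```

View pics/w24.png

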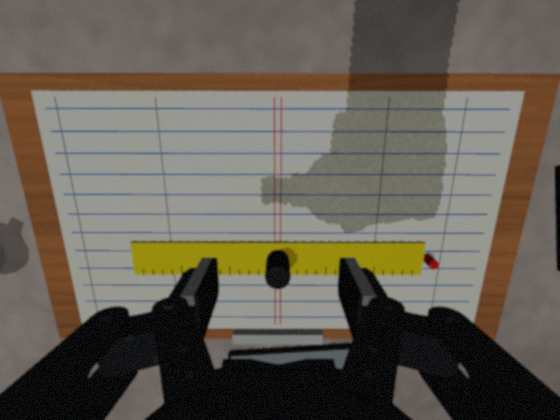

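The fingers at (200,285) and (355,285) hide the pins. Move forward so they come into view.

```bash
python3 -m crank '[[[-0.03,0,0],[0,0,0],0.06],[[-0.05,0,0],[0,0,0],0.06],[[-0.04,0,0],[0,0,0],0.06],[[0,0,0],[0,0,0],0.06],[[0,0,0],[0,0,0],0.06],[[0,0,0],[0,0,0],0.06]]'; python3 v.py w25
```

```text
t: 33.67
eef_pos: [0.6026, -0.0401, 0.1706]
tool_rot: [-0.001, 0.109, 0.994, 0.0]
contact_force: [-0.1, 0.4, -0.0]
gripper_width: 0.701
((549.859375, -29.28204345703125), (300.58697509765625, 35.9450798034668), 77.56309509277344)
blue 102 [184.6 167.3] [ 0.554  -0.1187]
blue 105 [369.4 167.8] [0.5915 0.0491]
red 125 [450.2 142.3] [0.5842 0.1238]
pin dir 0.21975271906514224
front slope 0.0015 at R,L [mm] [-6.18 -5.93] 29
rear slope -0.0013 at R,L [mm] [-40.68 -40.9 ] 29
left end along y 236.67 right -63.89 stop face 238.31 stop x -23.43
```

View pics/w25.png

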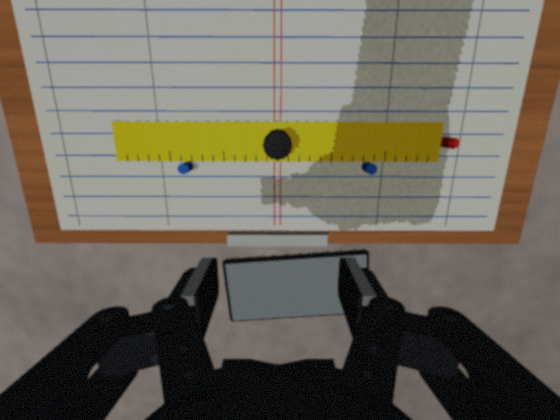

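Run:
```python
from h import *
f=np.load('pics/w25.npz'); c={k:f[k] for k in f}
for z in (.016,.018,.02,.022):
    R,L,S=[ray(c,*q,z)[:2] for q in ((184.6,167.3),(369.4,167.8),(450.2,142.3))]
    ey=(L-R)/np.linalg.norm(L-R); ex=np.array([ey[1],-ey[0]])
    k=np.array([.549859,-.029282])
    print(z,'spacing',np.linalg.norm(L-R)*1e3,'stop from mid',((S-(L+R)/2)@ey*1e3,(S-(L+R)/2)@ex*1e3),'knob from mid',((k-(L+R)/2)@ey*1e3,(k-(L+R)/2)@ex*1e3),'end-to-stop gap',((S-k)@ey*1e3-155))
p=cv2.imread('pics/w25.png')[110:190,100:480]; cv2.imwrite('pics/w25z.png',cv2.resize(p,(800,168),interpolation=cv2.INTER_CUBIC))
cv2.imwrite('pics/w25y.png',cv2.resize(cv2.imread('pics/w25.png')[115:185,350:470],(800,467),interpolation=cv2.INTER_CUBIC))
cv2.imwrite('pics/w25x.png',cv2.resize(cv2.imread('pics/w25.png')[115:185,110:230],(800,467),interpolation=cv2.INTER_CUBIC))
```

```text
0.016 spacing 171.9052074205968 stop from mid (np.float64(157.30485049464556), np.float64(-23.388198698357538)) knob from mid (np.float64(0.4180077232647434), np.float64(-23.51706853666159)) end-to-stop gap 1.8868427713808273
0.018 spacing 170.69501542440804 stop from mid (np.float64(156.1974432561637), np.float64(-23.22354859092499)) knob from mid (np.float64(0.4138484380900086), np.float64(-23.215716080037552)) end-to-stop gap 0.7835948180737091
0.02 spacing 169.48482342821927 stop from mid (np.float64(155.0900360176819), np.float64(-23.058898483492477)) knob from mid (np.float64(0.4096891529152775), np.float64(-22.914363623413628)) end-to-stop gap -0.3196531352333807
0.022 spacing 168.2746314320305 stop from mid (np.float64(153.98262877920004), np.float64(-22.89424837605974)) knob from mid (np.float64(0.40552986774058525), np.float64(-22.61301116678959)) end-to-stop gap -1.4229010885405273
```

View pics/w25y.png

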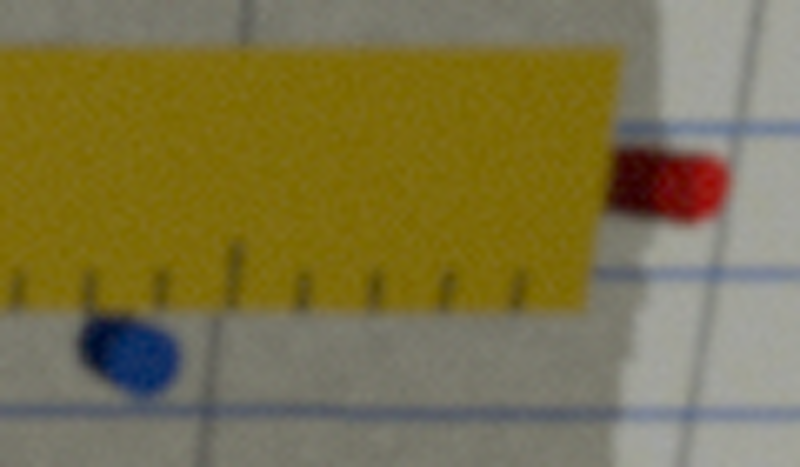

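View pics/w25x.png

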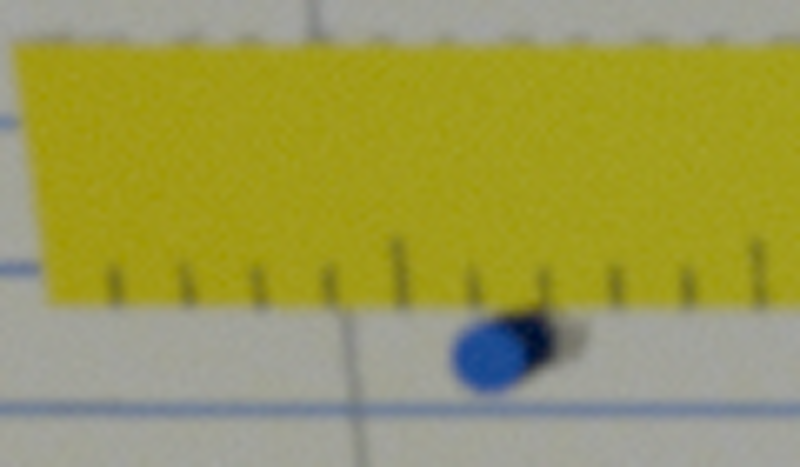

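At the height where the pins measure 170 mm apart, the knob sits 23.05 mm behind the pin line and the gap at the stop is about 0.2 mm. The close-ups show the red peg against the left end, at (615,180) in the crop. The pin feet meet the graduated edge at (90,330) and (530,320). A quick bystander check, then hand in.

Run:
```python
from h import *
p,d,c=grab('side','s26')
a=cv2.imread('pics/side0.png').astype(int); b=cv2.imread('pics/s26.png').astype(int)
df=abs(a-b).max(2)
for n,(x0,y0,x1,y1) in dict(sanit=(262,295,296,362),phone=(312,220,352,264)).items(): print(n,(df[y0:y1,x0:x1]>40).mean().round(3))
t=np.load('pics/top0.npz')['p'].astype(int); p2,_,_=grab('top','t26'); e=abs(t-p2.astype(int)).max(2)
for n,(x0,y0,x1,y1) in dict(rack=(132,182,180,245),sanit=(405,235,450,275),phone=(262,145,330,186)).items(): print('top',n,(e[y0:y1,x0:x1]>40).mean().round(3))
o=bot.get_obs(); print(o['t'],o['contact_force'].round(1)); bot.hand_in()
```

```text
sanit 0.0
phone 0.0
top rack 0.0
top sanit 0.0
top phone 0.154
33.825 [-0.9 -0.8  0.2]
the job is handed in; nothing more can be done
```

The ruler ended up against both blue pins and the red stop, and I handed the job in at 33.8 s with the gripper clear. One part of the instruction was broken on the way: the ruler did not stay flat the whole time.

**What I did:**
- I first gripped the knob with the jaws across the push direction and slid the ruler about 44 mm. The ruler pitched about 0.11 rad, with its rear edge up about 4 mm. The depth data suggest its front edge was also about 0.8 mm off the sheet. I lowered it, let go, and it lay flat again.
- I then regripped with the jaws turned 90°, but the ruler jammed. The wrist read about 25 N down and 15 N sideways. The ruler was not near the pins and did not move, so I backed off.
- From there I pushed the knob with one pad of the loosely opened jaws, without gripping. I went forward until both pins stopped it, turned the jaws 60°, and slid it left along the pins to the stop. In every check of this stage the ruler was flat. The total push was about 5 N forward on the pins and at most about 7.4 N left, including friction.

**Last checks (wrist camera after letting go):**
- **Pins:** the ruler's centre line is about 23.05 mm behind the pins (23 mm means contact). Its edge is parallel to them to about 0.25 mm.
- **Stop:** the left end is within about 0.2 mm of it. This figure depends on the height I assumed for the pegs. My first assumption gave a 1.9 mm gap, but it also made the pins 172 mm apart; I used the height that gives the known 170 mm. The close-up shows the peg touching.
- **Bystanders:** the rack and bottle look unchanged in the images. The phone is unchanged in the side view. The top view differs by 15% around the phone, probably because the arm was above it.

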